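Load two combs into the sprung feed track

ROBOT

A 6-joint arm with a two-finger parallel gripper is mounted at the origin on the work surface. World frame = base frame: x ahead of the robot, y to its left, z up, the work surface at z = 0. Lengths are in m, angles in rad, forces in N, time in s.
With the tool pointing down it reaches from about 0.3 to 0.875 m from the base axis. Payload 6.4 kg.
Tool frame: the origin (TCP) lies at the very end of the fingers, on their centre line; the grasp point (between the pads) lies 19 mm behind it; x points along the fingers, y is the direction in which the jaws open and shut, and the axes are right-handed (so a half turn about x gives the same grasp; the last joint's range is limited). The gripper opens to 88 mm and grips with 3 to 60 N. Pads are 18 mm wide; open, the fingers measure 123 mm over their backs; the gripper's body (75 mm by 187 mm) begins 45 mm behind the grasp point.
Start: joints at [0.99, 0.181, 1.607, -0, 1.354, -0.206], TCP at [0.21, 0.535, 0.216] pointing down, gripper open.
Joint ranges: [-2.99, 2.99], [-0.89, 2.07], [0.3, 2.58], [-1.14, 4.28], [0, 2.63], [-3.12, 3.12]. Speed limits (rad/s): [2.57, 2.57, 3.01, 3.14, 3.14, 3.14].

INTERFACE

Orientations are given as [roll, pitch, yaw] about the fixed x, y, z axes, in that order (R = Rz(yaw) Ry(pitch) Rx(roll)).
In Python, from rig import monitor, vision, manip gives the robot as it stands.
- The arm moves only by the tool play_rows, never from a script. Its argument "commands" is a list of rows, each a list of 3 entries, a list of its own where there are three numbers: the gripper command: -1 is shut, 1 is fully open, values between are in proportion, then the shift along the tool's x, y, z in mm, then the turn, a rotation vector about the tool's x, y, z in degrees. In form: [[hand, [dx, dy, dz], [rx, ry, rz]], ...]. A call has 1 to 20 rows; each row is the pose to reach, as a shift and turn from the pose commanded when the call began, along the tool's axes at that moment; what a row does not reach only later rows make up. A row lasts 1/12 s, in which the tool goes at most 41.7 mm and 7.16 degrees, less where a joint would pass 70% of its speed; a pose out of reach is approached as far as the arm can. A call with a gripper value outside its range is refused whole. The fingers move at their own pace and stop on an object; "squeeze" is the grip in N (left out, the last holds). Time passes only in rows, so rows that repeat a pose let the fingers close. It gives the time, the measured TCP pose, the force and the opening at its end, in the units of the state.
- monitor.observe(): the state, without advancing time (a new reading comes with each control period).
- vision.read_camera(name): name is "scene" or "top" or "wrist"; returns the picture (420x560x3 uint8, red, green, blue); there is no depth.
- vision.camera_info(name): a dict with "K" (3x3 intrinsics, pixels), "R" (3x3) and "t" (3): a world point X has camera coordinates R X + t. Camera axes: x right, y down, z forward; pixel columns grow to the right and rows downward; lengths in m; the calibration is good to about 2 mm. A picture is of the moment at which its call begins: read the wrist's pose just before it. camera_info takes no time and is no camera call; for the wrist camera it gives the pose at the moment of the call.
- manip.hand_in(): hands the job in, once; it reports no verdict.
The state is a dict: "time": time; "joint_positions": joint angles; "qd": joint speeds; "joint_efforts": joint torques, N m; "ee_pos": TCP position; "tcp_rot": TCP orientation; "contact_force": force on the tool from outside, world axes, zero at the start; "wrist_torque": the same for the moment, N m; "opening": finger opening in m.
Only numpy, scipy, OpenCV 4.12 (cv2) and the standard library are available. Lean on these libraries where they do the work, as an engineer would, in place of code of your own. Each camera call takes 0.05 s, during which the arm holds its last target.

TASK

Load both pearwood combs into the feed track: draw the brass follower back by its black handle, hook the handle sideways into the notch of the catch plate so that it stays back by itself, and stand the two combs on edge, slots up, in the track between gate and follower. Then unhook the handle and ease the follower forward, without letting it snap, until it holds both combs flat against the gate, and let go. Never force the handle against the catch plate, and leave the other things on the bench where they are.

Things in the scene. Friction and masses are not known exactly. Their poses are not given: they have to be found in the camera images.
- magazine: Aluminium feed track fixed to the bench, 130 mm wide (x), 275 mm long (y from -125 to +150 mm), turned up to 0.25 rad. Origin on the bench under it; x across, y along it to the gate, z up. Floor 12 mm up. Channel 108 mm wide (x +-54 mm, y 0 to +100 mm) between side walls; the walls and their outward flares end about 38 mm above the bench.
- gate (a point): Foot of the gate's face, mid-width, on the track floor (y = +100 mm in the track's frame, axes the same). The upright gate is 120 mm wide, its top 46 mm above the bench; the dark housing behind it is 58 mm high. The brass follower plate (90 mm wide, 6 mm thick, top 38 mm above the bench) has its front face behind the gate, towards -y, by the follower value.
- follower (a joint): Travel of the follower, m: 0 = its face touches the empty gate, grows as it is pulled back to -y of the track (limit 0.135). A spring drives it to 0: 3 N at 0 plus 25 N/m, so about 6 N at 0.11; light friction. It snaps shut if let go. With two combs against the gate it reads 0.018.
- handle (a joint): Sideways travel of the handle across the follower's carriage, m: 0 = in line with the track, grows towards +x of the track; about 1 N friction, no spring. Beside the plate's straight edge the post stops at 0.003; in the notch it goes in to 0.019, and the spring then holds it against the notch's gateward edge.
- handle_grip (a point): Middle of the follower's black handle, 70 mm above the bench. The upright handle is 22 mm across the track (x), 16 mm along it (y), from 46 to 88 mm above the bench, on a 12 x 12 mm steel post that works in the catch plate. Moves with the handle; axes as the track; 62 mm behind the follower's front face.
- catch: Aluminium bracket fixed along the track's tail on its +x side; origin and axes coincide with magazine. Carries the flat dark-blue steel catch plate, 30 to 42 mm above the bench (see catch_nominal), with a brass clamp screw rising to 52 mm at x = +73 mm.
- catch_nominal (a point): Mid setting of the notch's gateward edge, x = 0, y = -66 mm in the track's frame. The plate is clamped up to 15 mm either way along y; the setting is unmeasured: see or feel it. Its straight edge runs 3 mm beside the post, 42 mm gateward and 56 mm tailward of that point, broken only by the notch: 16 mm wide, tailward of it, square corners. Mid setting: post enters at follower 0.110 to 0.114.
- comb_a: Pearwood comb, 100 mm long (x), 9 mm thick (y), 28 mm high (z), about 25 g, ten slots open upwards. Starts on edge in a wooden rest 10 mm thick, between small ridges (8 mm thick, tops 22 mm above the bench) that lie only beyond 35 mm from the comb's middle. Origin: centre of its underside.
- comb_b: The other comb, equal; it stands 64 mm from the first in the same rest.
- reed_jig: Aluminium jig with cam lock holding a tarnished brass reed plate, 150 x 80 x 33 mm, fixed; not needed.
- reed_wrench: Blued steel reed wrench, 107 mm long, flat on the bench; leave alone.
- cover_plate: Chrome cover plate, 110 x 48 x 14 mm; leave alone.
- magnifier: Magnifier in a black bakelite ring, 68 mm across, 22 mm high; leave alone.
- screwdriver: Screwdriver 160 mm long; leave alone.
- rivet_jar: Amber jar, 48 mm across, 55 mm high; leave alone.
Not all that is in view belongs to the job. Leave any green or red look-alike of the comb_a alone.

How it is judged:
By the outcome, as a careful person would: the job done as asked, in the order asked, and still so for the second after the job is handed in, with the robot touching nothing.
It also fails if it takes over 72 s, if anything falls off the work surface, if the arm or the gripper's body presses on something with over 40 N, if the wrist force passes 120 N, or if a joint passes its speed limit or range.

## Working session

There is one attempt and no reset: what is moved stays moved. The work goes in short steps, Python scripts to look and compute and a tool call to move; the robot and the scene stay as the last step left them, time stands still between calls to the robot, and variables do not carry over. Pictures are saved under pics/ and viewed, and the job is handed in when it is done.

Besides the shell and the picture viewer there is one more tool, called as name(argument=value, ...), one argument or row to a line, values as JSON. play_rows: Moves the arm, as the interface text tells. Its arguments: {"type":"object","properties":{"commands":{"type":"array"},"squeeze":{"type":"number"}},"required":["commands"]}

```bash
ls; mkdir -p pics; python3 - <<'E'
from rig import monitor, vision, manip
import cv2
s=monitor.observe(); print(s)
for n in ("scene","top","wrist"):
    im=vision.read_camera(n); cv2.imwrite(f"pics/{n}0.png",im[:,:,::-1]); i=vision.camera_info(n); print(n,i)
E
```

```text
pics
{'time': 0.0, 'joint_positions': array([ 9.89689914e-01,  1.81533366e-01,  1.60797190e+00, -7.71191264e-07,
        1.35380128e+00, -2.06295642e-01]), 'qd': array([ 1.50828723e-03, -1.00156756e-03, -1.55366792e-03, -1.04433082e-03,
       -9.57128719e-05,  4.55674089e-04]), 'joint_efforts': array([-1.23686195e-04, -4.33890152e+01, -3.41844928e+01,  7.02408864e-02,
        3.88145470e-02, -1.44742562e-04]), 'ee_pos': array([0.21017269, 0.53461026, 0.21473194]), 'tcp_rot': array([-1.77665272,  1.56908243, -2.15146333]), 'contact_force': array([0.20444263, 0.86774704, 0.4972844 ]), 'wrist_torque': array([-0.00560486, -0.00793003, -0.04779638]), 'opening': 0.08793664663116142}
scene {'K': array([[494.32365535,   0.        , 285.56342246],
       [  0.        , 494.32365535, 209.58763485],
       [  0.        ,   0.        ,   1.        ]]), 'R': array([[-0.86012164,  0.51008563,  0.00184714],
       [ 0.37544188,  0.6355244 , -0.67464964],
       [-0.34530299, -0.57958726, -0.7381358 ]]), 't': array([ 0.48965535, -0.18797272,  1.43271332])}
top {'K': array([[454.31492905,   0.        , 285.02523736],
       [  0.        , 454.31492905, 212.7475595 ],
       [  0.        ,   0.        ,   1.        ]]), 'R': array([[-0.07857164, -0.99689249, -0.00564428],
       [-0.97596524,  0.0780742 , -0.20346071],
       [ 0.20326913, -0.01047762, -0.97906684]]), 't': array([0.05946006, 0.59037652, 1.03577475])}
wrist {'K': array([[344.23329843,   0.        , 273.80295401],
       [  0.        , 344.23329843, 207.9030829 ],
       [  0.        ,   0.        ,   1.        ]]), 'R': array([[ 0.36625351,  0.93051204, -0.0023896 ],
       [ 0.8805034 , -0.34573705,  0.32431412],
       [ 0.30095202, -0.12088523, -0.94594643]]), 't': array([-0.57414928, -0.04439578,  0.39275049])}
```

View pics/scene0.png

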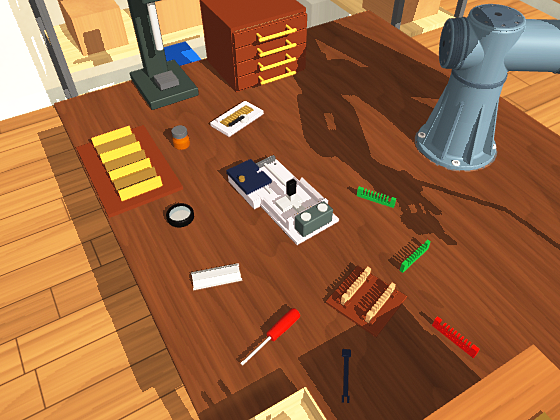

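View pics/top0.png

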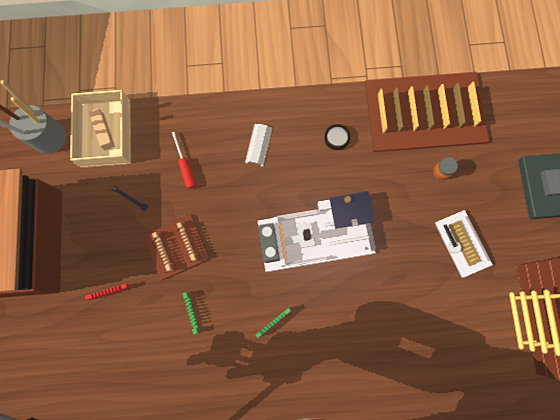

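View pics/wrist0.png

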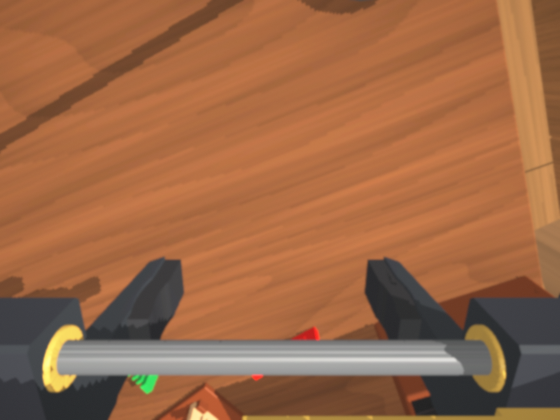

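The top view shows the track at about (258–375, 195–270). The gate is on the left (+y), the handle at about (307,235), and the blue catch plate at (350,208). The two combs in the rest are at (160,250) and (187,243). Next I'll zoom in and measure.

```bash
python3 - <<'E'
import cv2
a=cv2.imread("pics/top0.png")
cv2.imwrite("pics/topz.png",cv2.resize(a[180:285,250:390],None,fx=5.7,fy=5.7,interpolation=cv2.INTER_CUBIC))
cv2.imwrite("pics/topc.png",cv2.resize(a[205:285,140:220],None,fx=7,fy=7,interpolation=cv2.INTER_CUBIC))
b=cv2.imread("pics/scene0.png")
cv2.imwrite("pics/scz.png",cv2.resize(b[150:250,220:345],None,fx=6,fy=6,interpolation=cv2.INTER_CUBIC))
E
```

```text
(no output)
```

View pics/topz.png

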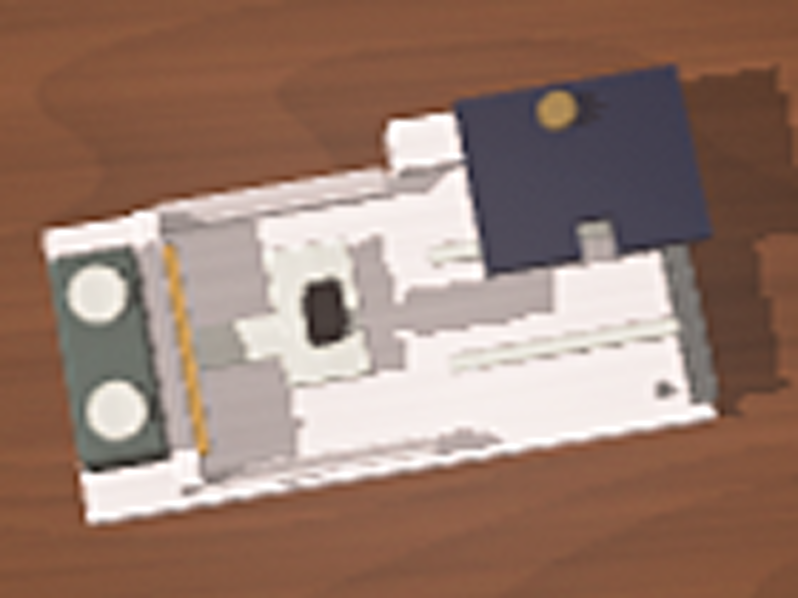

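View pics/topc.png

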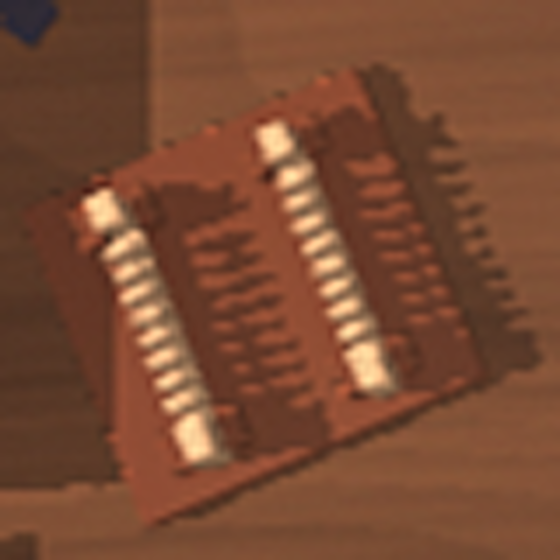

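View pics/scz.png

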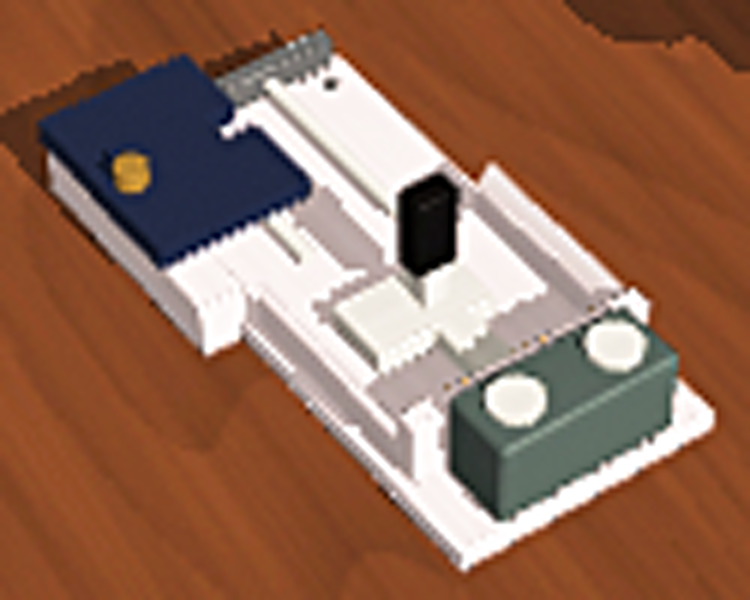

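```bash
cat > h.py <<'E'
import numpy as np, cv2
from rig import monitor, vision, manip
from scipy.spatial.transform import Rotation as Ro
def cast(info,uv,z):
    K,R,t=[np.array(info[k]) for k in("K","R","t")]
    uv=np.atleast_2d(uv).astype(float)
    d=np.c_[uv,np.ones(len(uv))]@np.linalg.inv(K).T@R
    c=-R.T@t
    return c+d*((z-c[2])/d[:,2])[:,None]
def proj(info,X):
    K,R,t=[np.array(info[k]) for k in("K","R","t")]
    p=(np.atleast_2d(X)@R.T+t)@K.T
    return p[:,:2]/p[:,2:]
def tool():
    s=monitor.observe()
    return s, Ro.from_euler('xyz',s['tcp_rot']).as_matrix()
E
python3 - <<'E'
from h import *
i=vision.camera_info("top")
f=lambda p,o=(250,180),k=5.7:[ (p[0]+.5)/k+o[0]-.5,(p[1]+.5)/k+o[1]-.5]
P={'cp_gate_out':((455,100),.042),'cp_tail_out':((677,65),.042),'cp_tail_in':((712,238),.042),'cp_gate_in':((490,273),.042),
'notch_g':((578,257),.042),'notch_t':((619,250),.042),'screw':((557,108),.052),'hous1':((50,258),.058),'hous2':((85,468),.058),'hous3':((168,455),.058),'hous4':((132,248),.058),
'base_bl':((90,522),0.0),'base_br':((716,413),.012),'base_tl':((44,229),.012),'handle':((325,310),.088),'foll1':((168,247),.038),'foll2':((203,453),.038)}
for k,(p,z) in P.items(): print(k,cast(i,f(p),z)[0].round(4))
g=lambda p:f(p,(140,205),7)
C={'A1':(102,190),'A1b':(100,210),'A2':(200,462),'A2b':(200,440),'B1':(270,125),'B2':(375,392),'A1c':(80,205),'A2c':(178,465),'A1d':(112,195),'A2d':(225,455)}
for k,p in C.items(): print(k,cast(i,g(p),.038)[0].round(4))
E
```

```text
cp_gate_out [ 0.6277 -0.1002  0.042 ]
cp_tail_out [ 0.6356 -0.1979  0.042 ]
cp_tail_in [ 0.5583 -0.2039  0.042 ]
cp_gate_in [ 0.5507 -0.1076  0.042 ]
notch_g [ 0.5547 -0.1458  0.042 ]
notch_t [ 0.5563 -0.1637  0.042 ]
screw [ 0.6183 -0.1423  0.052 ]
hous1 [0.5693 0.0789 0.058 ]
hous2 [0.4797 0.0703 0.058 ]
hous3 [0.4823 0.0355 0.058 ]
hous4 [0.5708 0.044  0.058 ]
base_bl [0.462  0.0722 0.    ]
base_br [ 0.4865 -0.2028  0.012 ]
base_tl [0.591 0.083 0.012]
handle [ 0.5332 -0.0333  0.088 ]
foll1 [0.5737 0.0289 0.038 ]
foll2 [0.4841 0.0208 0.038 ]
A1 [0.5763 0.3354 0.038 ]
A1b [0.5692 0.3363 0.038 ]
A2 [0.4788 0.3037 0.038 ]
A2b [0.4863 0.3035 0.038 ]
B1 [0.5947 0.2761 0.038 ]
B2 [0.4981 0.2428 0.038 ]
A1c [0.5715 0.3432 0.038 ]
A2c [0.4784 0.3113 0.038 ]
A1d [0.5742 0.332  0.038 ]
A2d [0.4805 0.2951 0.038 ]
```

```bash
python3 - <<'E'
from h import *
s,R=tool(); print(s['ee_pos'],R.round(3))
i=vision.camera_info("wrist"); c=-i['R'].T@i['t']; print("cam in tool",R.T@(c-s['ee_pos']), (i['R']@R).round(3))
print(proj(i,s['ee_pos']), proj(i,s['ee_pos']+R@[.1,0,0]))
# target
yaw=.09
O=np.array([.538,-.0716]); 
T=lambda x,y:O+np.array([np.cos(yaw)*x-np.sin(yaw)*y,np.sin(yaw)*x+np.cos(yaw)*y])
print(T(0,38),T(0,-66))
E
```

```text
[0.21027533 0.53471219 0.21494833] [[-0.001  0.366  0.931]
 [-0.001  0.931 -0.366]
 [-1.    -0.001 -0.   ]]
cam in tool [-0.16957969  0.00029691 -0.08524119] [[ 0.001  1.     0.   ]
 [-0.325  0.     0.946]
 [ 0.946 -0.001  0.325]]
[[273.63326114 254.7490323 ]] [[273.82600278 199.54862863]]
[-2.87738487 37.77460385] [  6.46998425 -65.80448038]
```

play_rows(
  commands=[
    [1,[0,-466,495],[-26.6,0,0]],
    [1,[0,-466,495],[-26.6,0,0]],
    [1,[0,-466,495],[-26.6,0,0]],
    [1,[0,-466,495],[-26.6,0,0]],
    [1,[0,-466,495],[-26.6,0,0]],
    [1,[0,-466,495],[-26.6,0,0]],
    [1,[0,-466,495],[-26.6,0,0]],
    [1,[0,-466,495],[-26.6,0,0]],
    [1,[0,-466,495],[-26.6,0,0]],
    [1,[0,-466,495],[-26.6,0,0]],
    [1,[0,-466,495],[-26.6,0,0]],
    [1,[0,-466,495],[-26.6,0,0]],
    [1,[0,-466,495],[-26.6,0,0]],
    [1,[0,-466,495],[-26.6,0,0]],
    [1,[0,-466,495],[-26.6,0,0]],
    [1,[0,-466,495],[-26.6,0,0]],
    [1,[0,-466,495],[-26.6,0,0]],
    [1,[0,-466,495],[-26.6,0,0]],
    [1,[0,-466,495],[-26.6,0,0]],
    [1,[0,-466,495],[-26.6,0,0]],
  ],
)

```text
time: 1.82
ee_pos: [0.4999, -0.0791, 0.2151]
tcp_rot: [2.414, 1.569, 2.503]
contact_force: [0.1, -0.3, 0.3]
opening: 0.0882
```

```bash
python3 - <<'E'
from h import *
import json
s,R=tool(); print(R.round(4), s['ee_pos'])
i=vision.camera_info("wrist"); im=vision.read_camera("wrist")[:,:,::-1]
np.savez("w1.npz",**{k:np.array(v) for k,v in i.items()})
cv2.imwrite("pics/w1.png",im)
E
```

```text
[[-1.20e-03 -8.91e-02  9.96e-01]
 [ 9.00e-04  9.96e-01  8.91e-02]
 [-1.00e+00  1.00e-03 -1.10e-03]] [ 0.49990003 -0.07909593  0.21510229]
```

View pics/w1.png

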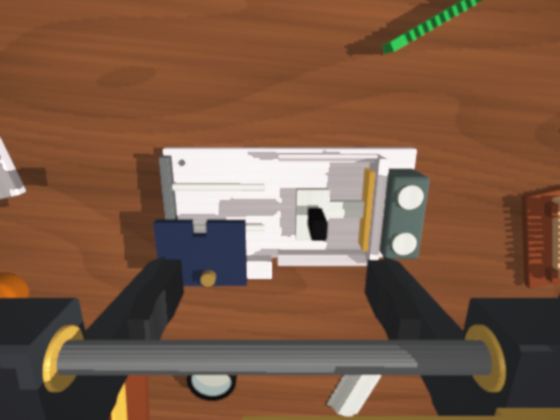

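The wrist view shows the track at (163–430, 148–280), the handle at about (316,222), the blue plate at (155–247, 220–287) and the notch at about (200,227). I'll zoom in on these.

```bash
python3 - <<'E'
import cv2
a=cv2.imread("pics/w1.png")
cv2.imwrite("pics/w1z.png",cv2.resize(a[195:295,145:280],None,fx=5.9,fy=5.9,interpolation=cv2.INTER_CUBIC))
cv2.imwrite("pics/w1y.png",cv2.resize(a[140:275,280:435],None,fx=4.4,fy=4.4,interpolation=cv2.INTER_CUBIC))
E
```

```text
(no output)
```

View pics/w1z.png

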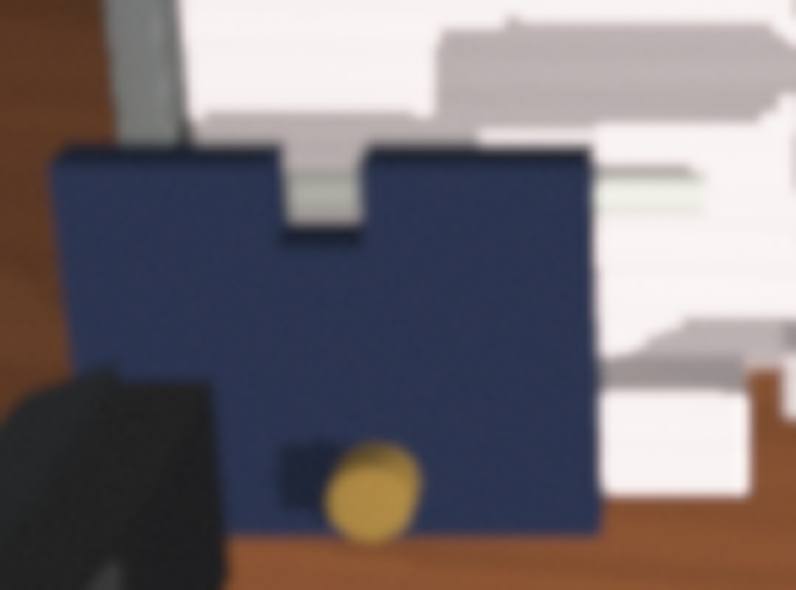

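View pics/w1y.png

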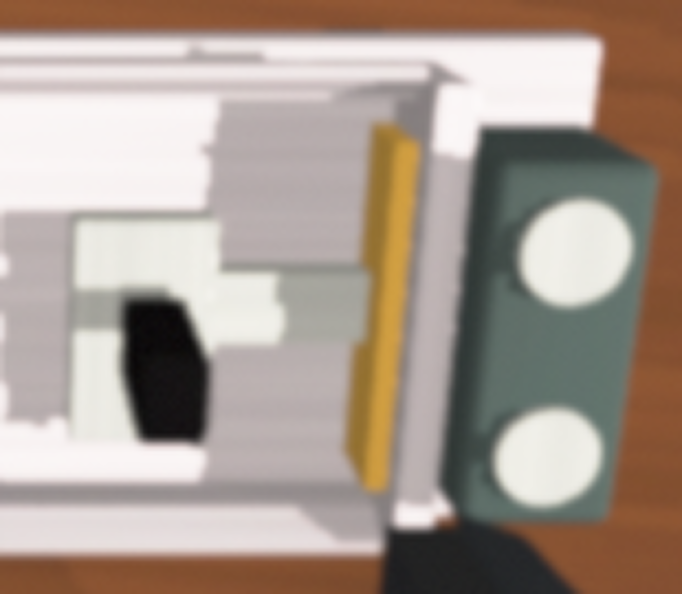

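```bash
python3 - <<'E'
from h import *
i=np.load("w1.npz")
f=lambda p,o,k:[(p[0]+.5)/k+o[0]-.5,(p[1]+.5)/k+o[1]-.5]
a=(145,195);b=(280,140)
P={'cp_gate_in':((590,160),a,5.9,.042),'cp_tail_in':((53,163),a,5.9,.042),'cp_gate_out':((602,533),a,5.9,.042),'notch_g':((364,162),a,5.9,.042),'notch_t':((283,162),a,5.9,.042),
'notch_g2':((361,230),a,5.9,.042),'screw':((373,493),a,5.9,.052),
'fol_front_a':((418,143),b,4.4,.038),'fol_front_b':((384,490),b,4.4,.038),
'gate_top_fa':((440,85),b,4.4,.046),'gate_top_fb':((397,525),b,4.4,.046),'hs1':((500,160),b,4.4,.058),'hs2':((657,178),b,4.4,.058),'hs3':((610,518),b,4.4,.058),'hs4':((460,518),b,4.4,.058),
'base':((602,38),b,4.4,.012),'hd1':((143,440),b,4.4,.088),'hd2':((205,440),b,4.4,.088),'hd3':((208,362),b,4.4,.088),'hd4':((130,375),b,4.4,.088)}
W={k:cast(i,f(p,o,s),z)[0] for k,(p,o,s,z) in P.items()}
yaw=.088
for k,w in W.items(): print(k,w.round(4))
y=W['cp_gate_in']-W['cp_tail_in'];print('yaw plate',np.arctan2(-y[0],y[1]),np.hypot(*y[:2]))
x=W['fol_front_a']-W['fol_front_b'];print('yaw fol',np.arctan2(-x[1],-x[0]),np.hypot(*x[:2]))
x=W['gate_top_fa']-W['gate_top_fb'];print('yaw gate',np.arctan2(-x[1],-x[0]),np.hypot(*x[:2]))
g=(W['fol_front_a']+W['fol_front_b'])[:2]/2
for yaw in(.08,.088,.095):
  Rz=np.array([[np.cos(yaw),-np.sin(yaw)],[np.sin(yaw),np.cos(yaw)]])
  O=g-Rz@[0,.1]; print(yaw,'O',O)
  for k in W: print('  ',k,(Rz.T@(W[k][:2]-O)).round(4)) if yaw==.088 or 'notch' in k or 'cp' in k else 0
E
```

```text
cp_gate_in [ 0.5502 -0.1057  0.042 ]
cp_tail_in [ 0.5594 -0.2024  0.042 ]
cp_gate_out [ 0.627  -0.0986  0.042 ]
notch_g [ 0.5542 -0.1464  0.042 ]
notch_t [ 0.5555 -0.161   0.042 ]
notch_g2 [ 0.5676 -0.1466  0.042 ]
screw [ 0.6161 -0.1413  0.052 ]
fol_front_a [0.4853 0.0238 0.038 ]
fol_front_b [0.5744 0.0317 0.038 ]
gate_top_fa [0.4701 0.0238 0.046 ]
gate_top_fb [0.58   0.0339 0.046 ]
hs1 [0.4834 0.0362 0.058 ]
hs2 [0.4844 0.0717 0.058 ]
hs3 [0.5677 0.0801 0.058 ]
hs4 [0.571  0.0443 0.058 ]
base [0.4606 0.0723 0.012 ]
hd1 [ 0.5444 -0.0387  0.088 ]
hd2 [ 0.5433 -0.0255  0.088 ]
hd3 [ 0.5255 -0.0274  0.088 ]
hd4 [ 0.5299 -0.0433  0.088 ]
yaw plate 0.0952694745748913 0.09718796301205151
yaw fol 0.08762488524669494 0.08946839690426422
yaw gate 0.09135643452785928 0.11035729549898193
0.08 O [ 0.53786283 -0.07193146]
   cp_gate_in [ 0.0096 -0.0346]
   cp_tail_in [ 0.0111 -0.1318]
   cp_gate_out [ 0.0867 -0.0337]
   notch_g [ 0.0103 -0.0755]
   notch_t [ 0.0105 -0.0902]
   notch_g2 [ 0.0237 -0.0768]
0.088 O [ 0.53866001 -0.07186434]
   cp_gate_in [ 0.0085 -0.0347]
   cp_tail_in [ 0.0092 -0.1319]
   cp_gate_out [ 0.0856 -0.0344]
   notch_g [ 0.0089 -0.0756]
   notch_t [ 0.009  -0.0903]
   notch_g2 [ 0.0223 -0.077 ]
   screw [ 0.0711 -0.0759]
   fol_front_a [-0.0447  0.1   ]
   fol_front_b [0.0447 0.1   ]
   gate_top_fa [-0.0599  0.1013]
   gate_top_fb [0.0505 0.1017]
   hs1 [-0.0455  0.1125]
   hs2 [-0.0415  0.1478]
   hs3 [0.0423 0.1488]
   hs4 [0.0424 0.1129]
   base [-0.0651  0.1504]
   hd1 [0.0087 0.0325]
   hd2 [0.0087 0.0458]
   hd3 [-0.0092  0.0455]
   hd4 [-0.0063  0.0292]
0.095 O [ 0.53935708 -0.07180038]
   cp_gate_in [ 0.0076 -0.0348]
   cp_tail_in [ 0.0076 -0.132 ]
   cp_gate_out [ 0.0847 -0.035 ]
   notch_g [ 0.0077 -0.0757]
   notch_t [ 0.0076 -0.0903]
   notch_g2 [ 0.021  -0.0771]
```

play_rows(
  commands=[
    [0.15,[0,41,39],[0,0,0]],
    [0.15,[0,41,39],[0,0,0]],
    [0.15,[60,41,39],[0,0,0]],
    [0.15,[120,41,39],[0,0,0]],
    [0.15,[150,41,39],[0,0,0]],
    [0.15,[163,41,39],[0,0,0]],
    [0.15,[163,41,39],[0,0,0]],
    [0.15,[163,41,39],[0,0,0]],
  ],
  squeeze=20,
)

```text
time: 2.53
ee_pos: [0.5336, -0.0337, 0.0514]
tcp_rot: [2.75, 1.566, 2.841]
contact_force: [0.2, 0.9, 0.4]
opening: 0.0508
```

```bash
python3 - <<'E'
from h import *
s,R=tool(); print(s['ee_pos'],s['contact_force'],s['opening'])
i=vision.camera_info("wrist"); im=vision.read_camera("wrist")[:,:,::-1]
np.savez("w2.npz",**{k:np.array(v) for k,v in i.items()})
cv2.imwrite("pics/w2.png",im)
E
```

```text
[ 0.53359578 -0.03367447  0.05139398] [0.19652999 0.94802651 0.41604346] 0.05078393328775701
```

View pics/w2.png

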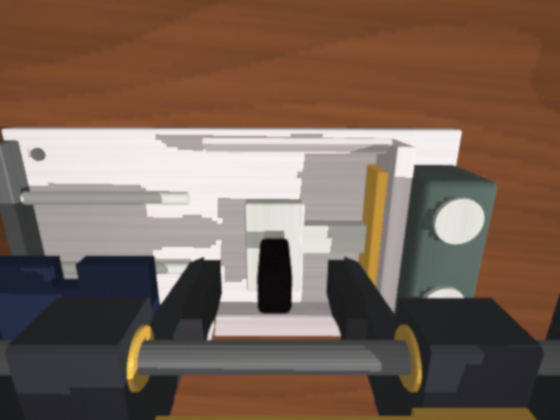

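The handle is at column 274, centred between the fingertips (220 and 330). Closing now.

play_rows(
  commands=[
    [-1,[0,0,0],[0,0,0]],
    [-1,[0,0,0],[0,0,0]],
    [-1,[0,0,0],[0,0,0]],
    [-1,[0,0,0],[0,0,0]],
    [-1,[0,0,0],[0,0,0]],
    [-1,[0,0,0],[0,0,0]],
  ],
  squeeze=20,
)

```text
time: 3.08
ee_pos: [0.5363, -0.0352, 0.0535]
tcp_rot: [0.224, 1.569, 0.313]
contact_force: [-1.0, 2.3, 6.3]
opening: 0.0159
```

```bash
python3 - <<'E'
from h import *
s,R=tool(); print(s['ee_pos'],s['contact_force'],s['wrist_torque'],s['opening'])
E
```

```text
[ 0.53633227 -0.03515507  0.05352745] [-1.01177232  2.3399322   6.27688287] [ 0.51967762  0.08726936 -0.02763084] 0.01593157290358965
```

play_rows(
  commands=[
    [-1,[-1,-8,0],[0,0,0]],
    [-1,[-1,-16,0],[0,0,0]],
    [-1,[-1,-24,0],[0,0,0]],
    [-1,[-1,-34,0],[0,0,0]],
    [-1,[-1,-44,0],[0,0,0]],
    [-1,[-1,-54,0],[0,0,0]],
    [-1,[-1,-64,0],[0,0,0]],
    [-1,[-1,-74,0],[0,0,0]],
    [-1,[-1,-84,0],[0,0,0]],
    [-1,[-1,-94,0],[0,0,0]],
    [-1,[-1,-102,0],[0,0,0]],
    [-1,[-1,-110,0],[0,0,0]],
    [-1,[-1,-116,0],[0,0,0]],
    [-1,[-1,-119,0],[0,0,0]],
    [-1,[-1,-120,0],[0,0,0]],
    [-1,[-1,-120,0],[0,0,0]],
  ],
  squeeze=20,
)

```text
time: 4.42
ee_pos: [0.5467, -0.154, 0.0536]
tcp_rot: [1.292, 1.569, 1.381]
contact_force: [1.4, 5.8, 1.6]
opening: 0.0159
```

```bash
python3 - <<'E'
from h import *
s,R=tool(); print(s['ee_pos'],s['contact_force'],s['wrist_torque'],s['opening'])
i=vision.camera_info("wrist"); im=vision.read_camera("wrist")[:,:,::-1]
np.savez("w3.npz",**{k:np.array(v) for k,v in i.items()})
cv2.imwrite("pics/w3.png",im)
it=vision.read_camera("top")[:,:,::-1]
a=cv2.resize(it[180:285,250:390],None,fx=5.7,fy=5.7,interpolation=cv2.INTER_CUBIC); cv2.imwrite("pics/t3.png",a)
E
```

```text
[ 0.54670949 -0.15403011  0.05358701] [1.42966008 5.75669361 1.56810379] [ 1.01089987 -0.32872238  0.00419336] 0.015915395838131192
```

View pics/w3.png

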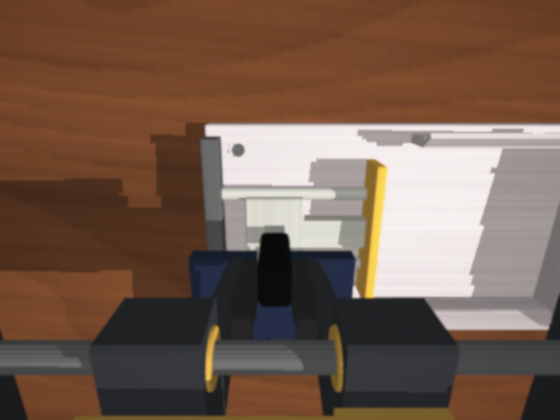

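View pics/t3.png

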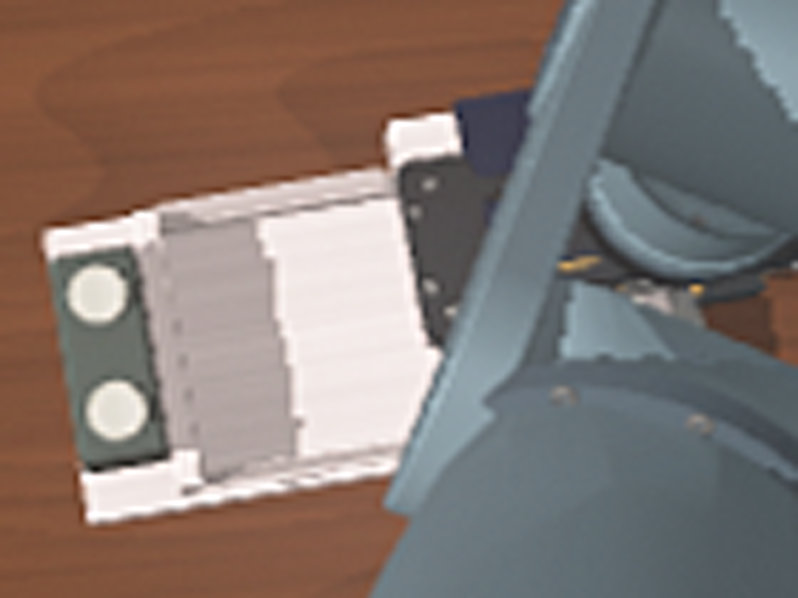

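Plate's inner edge corners are at about (190,253) and (354,253), and the handle is at column 274. The post therefore needs roughly 2 mm more tailward. I'll refine that from a zoom.

```bash
python3 - <<'E'
from h import *
a=cv2.imread("pics/w3.png")
cv2.imwrite("pics/w3z.png",cv2.resize(a[215:320,180:385],None,fx=3.9,fy=3.9,interpolation=cv2.INTER_CUBIC))
hsv=cv2.cvtColor(a,cv2.COLOR_BGR2HSV)
for r in (254,256,258,260,262,264):
    row=a[r].astype(int); print(r,[(c,tuple(row[c])) for c in (186,188,189,190,191,192,194)],[(c,tuple(row[c])) for c in (352,353,354,355,356,357,358)])
E
```

```text
254 [(186, (np.int64(32), np.int64(50), np.int64(82))), (188, (np.int64(31), np.int64(50), np.int64(81))), (189, (np.int64(33), np.int64(48), np.int64(76))), (190, (np.int64(36), np.int64(41), np.int64(63))), (191, (np.int64(41), np.int64(36), np.int64(46))), (192, (np.int64(40), np.int64(30), np.int64(28))), (194, (np.int64(40), np.int64(26), np.int64(21)))] [(352, (np.int64(75), np.int64(70), np.int64(71))), (353, (np.int64(111), np.int64(109), np.int64(114))), (354, (np.int64(140), np.int64(139), np.int64(147))), (355, (np.int64(152), np.int64(152), np.int64(161))), (356, (np.int64(154), np.int64(155), np.int64(164))), (357, (np.int64(143), np.int64(148), np.int64(160))), (358, (np.int64(112), np.int64(130), np.int64(149)))]
256 [(186, (np.int64(32), np.int64(50), np.int64(81))), (188, (np.int64(33), np.int64(47), np.int64(74))), (189, (np.int64(36), np.int64(42), np.int64(62))), (190, (np.int64(39), np.int64(34), np.int64(44))), (191, (np.int64(39), np.int64(29), np.int64(28))), (192, (np.int64(41), np.int64(30), np.int64(23))), (194, (np.int64(42), np.int64(28), np.int64(22)))] 
[... 2595 characters left out ...]
t64(51), np.int64(81))), (188, (np.int64(41), np.int64(42), np.int64(60))), (189, (np.int64(47), np.int64(37), np.int64(42))), (190, (np.int64(49), np.int64(33), np.int64(30))), (191, (np.int64(49), np.int64(33), np.int64(27))), (192, (np.int64(49), np.int64(32), np.int64(26))), (194, (np.int64(50), np.int64(33), np.int64(28)))] [(352, (np.int64(71), np.int64(46), np.int64(38))), (353, (np.int64(75), np.int64(52), np.int64(45))), (354, (np.int64(90), np.int64(79), np.int64(76))), (355, (np.int64(120), np.int64(118), np.int64(118))), (356, (np.int64(139), np.int64(144), np.int64(144))), (357, (np.int64(146), np.int64(152), np.int64(153))), (358, (np.int64(146), np.int64(153), np.int64(155)))]
```

View pics/w3z.png

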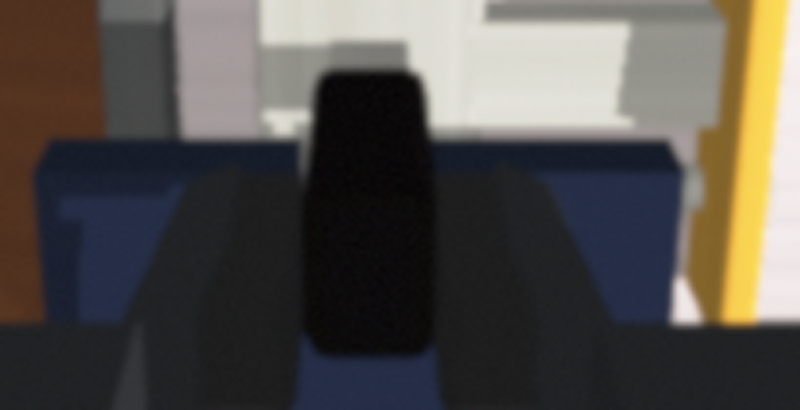

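play_rows(
  commands=[
    [-1,[0,-1.2,0],[0,0,0]],
    [-1,[0,-2.3,0],[0,0,0]],
    [-1,[0,-2.3,0],[0,0,0]],
    [-1,[0,-2.3,1],[0,0,0]],
    [-1,[0,-2.3,2],[0,0,0]],
    [-1,[0,-2.3,3],[0,0,0]],
    [-1,[0,-2.3,4],[0,0,0]],
    [-1,[0,-2.3,5],[0,0,0]],
    [-1,[0,-2.3,6],[0,0,0]],
  ],
)

```text
time: 5.27
ee_pos: [0.5521, -0.1554, 0.0536]
tcp_rot: [2.023, 1.568, 2.113]
contact_force: [-1.4, 5.6, 2.8]
opening: 0.0157
```

```bash
python3 - <<'E'
from h import *
s,R=tool(); print(s['ee_pos'],s['contact_force'],R.T@s['contact_force'],s['wrist_torque'],s['opening'])
E
```

```text
[ 0.55213821 -0.15542077  0.05355742] [-1.37885796  5.64897007  2.84746141] [-2.8329265   5.75630974 -0.87153553] [ 0.93785526  0.22840017 -0.02306124] 0.015657393985313784
```

play_rows(
  commands=[
    [-1,[0,0,1.5],[0,0,0]],
    [-1,[0,0,3],[0,0,0]],
    [-1,[0,0,4.5],[0,0,0]],
    [-1,[0,0,6],[0,0,0]],
    [-1,[0,0,7.5],[0,0,0]],
    [-1,[0,0,9],[0,0,0]],
    [-1,[0,0,10.5],[0,0,0]],
    [-1,[0,0,12],[0,0,0]],
    [-1,[0,0,12],[0,0,0]],
  ],
)

```text
time: 6.02
ee_pos: [0.5643, -0.1543, 0.0536]
tcp_rot: [1.899, 1.568, 1.989]
contact_force: [-0.8, 6.4, 3.4]
opening: 0.0162
```

```bash
python3 - <<'E'
from h import *
s,R=tool(); print(s['ee_pos'],s['contact_force'],R.T@s['contact_force'],s['wrist_torque'],s['opening'])
E
```

```text
[ 0.56434529 -0.15432724  0.05357348] [-0.77879582  6.41686387  3.40270182] [-3.38757145  6.46866477 -0.20440218] [0.98905842 0.02987781 0.03592008] 0.016194963858288017
```

play_rows(
  commands=[
    [-1,[0,0.7,0.5],[0,0,0]],
    [-1,[0,1.4,0.5],[0,0,0]],
    [-1,[0,2,0.5],[0,0,0]],
    [-1,[0,2.6,0.5],[0,0,0]],
    [-1,[0,2.6,0.5],[0,0,0]],
  ],
)

```text
time: 6.43
ee_pos: [0.5646, -0.1528, 0.0535]
tcp_rot: [2.565, 1.57, 2.655]
contact_force: [-1.1, 2.5, 2.2]
opening: 0.0154
```

```bash
python3 - <<'E'
from h import *
s,R=tool(); print(s['ee_pos'],s['contact_force'],R.T@s['contact_force'],s['wrist_torque'],s['opening'])
E
```

```text
[ 0.56456144 -0.15282486  0.05354463] [-1.11777343  2.48316892  2.1918822 ] [-2.19047721  2.57394558 -0.89247221] [ 0.4999774   0.17322936 -0.07218263] 0.015390416045969002
```

play_rows(
  commands=[
    [-1,[0,0.7,0],[0,0,0]],
    [-1,[0,0.7,0],[0,0,0]],
    [-0.4,[0,0,0],[0,0,0]],
    [-0.4,[0,0,0],[0,0,0]],
    [-0.2,[0,0,0],[0,0,0]],
    [-0.2,[-25,0,0],[0,0,0]],
    [-0.2,[-60,0,0],[0,0,0]],
    [-0.2,[-100,0,0],[0,0,0]],
    [-0.2,[-120,0,0],[0,0,0]],
    [-0.2,[-120,0,0],[0,0,0]],
  ],
)

```text
time: 7.27
ee_pos: [0.5682, -0.1547, 0.1799]
tcp_rot: [-0.559, 1.56, -0.469]
contact_force: [0.4, -0.2, 0.1]
opening: 0.0353
```

```bash
python3 - <<'E'
from h import *
s,R=tool(); print(s['ee_pos'],s['contact_force'],s['opening'])
i=vision.camera_info("wrist"); im=vision.read_camera("wrist")[:,:,::-1]
np.savez("w4.npz",**{k:np.array(v) for k,v in i.items()})
cv2.imwrite("pics/w4.png",im)
E
```

```text
[ 0.56822317 -0.15466471  0.17993397] [ 0.42003303 -0.15835694  0.09506901] 0.03531511907251091
```

View pics/w4.png

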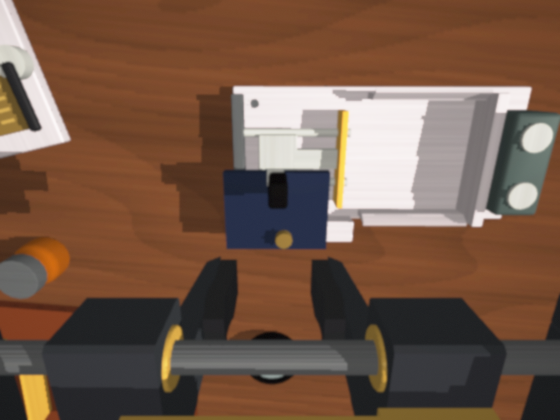

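The handle stays hooked in the notch at (277,190), with the follower held back (orange edge at column 343). Next I'll go over to the combs.

play_rows(
  commands=[
    [-0.2,[-30,442,52],[-14.6,0,0]],
    [-0.2,[-30,442,52],[-14.6,0,0]],
    [-0.2,[-30,442,52],[-14.6,0,0]],
    [-0.2,[-30,442,52],[-14.6,0,0]],
    [-0.2,[-30,442,52],[-14.6,0,0]],
    [-0.2,[-30,442,52],[-14.6,0,0]],
    [-0.2,[-30,442,52],[-14.6,0,0]],
    [-0.2,[-30,442,52],[-14.6,0,0]],
    [-0.2,[-30,442,52],[-14.6,0,0]],
    [-0.2,[-30,442,52],[-14.6,0,0]],
    [-0.2,[-30,442,52],[-14.6,0,0]],
    [-0.2,[-30,442,52],[-14.6,0,0]],
    [-0.2,[-30,442,52],[-14.6,0,0]],
    [-0.2,[-30,442,52],[-14.6,0,0]],
    [-0.2,[-30,442,52],[-14.6,0,0]],
    [-0.2,[-30,442,52],[-14.6,0,0]],
  ],
)

```text
time: 8.65
ee_pos: [0.5772, 0.2902, 0.203]
tcp_rot: [-2.989, 1.57, -2.647]
contact_force: [0.1, -0.5, 1.2]
opening: 0.0349
```

```bash
python3 - <<'E'
from h import *
s,R=tool(); print(s['ee_pos'],R.round(4),s['opening'])
i=vision.camera_info("wrist"); im=vision.read_camera("wrist")[:,:,::-1]
np.savez("w5.npz",**{k:np.array(v) for k,v in i.items()})
cv2.imwrite("pics/w5.png",im)
E
```

```text
[0.57720486 0.29018542 0.20298537] [[-1.000e-03 -3.356e-01  9.420e-01]
 [-5.000e-04  9.420e-01  3.356e-01]
 [-1.000e+00 -2.000e-04 -1.100e-03]] 0.03486672483771058
```

View pics/w5.png

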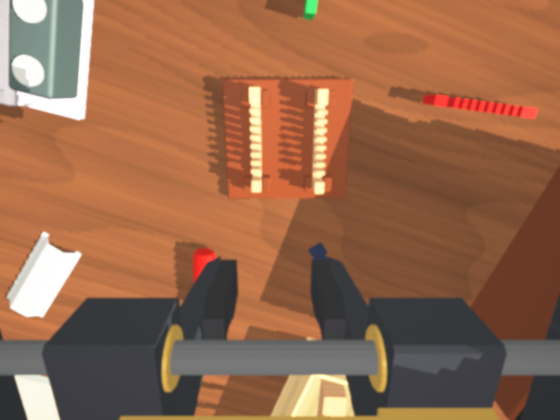

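```bash
python3 - <<'E'
from h import *
i=np.load("w5.npz"); a=cv2.imread("pics/w5.png")
cv2.imwrite("pics/w5z.png",cv2.resize(a[65:210,200:370],None,fx=4,fy=4,interpolation=cv2.INTER_CUBIC))
hsv=cv2.cvtColor(a,cv2.COLOR_BGR2HSV)
m=cv2.inRange(hsv,(12,40,170),(35,170,255)); m[:65]=0;m[210:]=0;m[:,:210]=0;m[:,360:]=0
m=cv2.morphologyEx(m,cv2.MORPH_CLOSE,np.ones((15,3),np.uint8))
R=np.array([[-.001,-.3356,.942],[-.0005,.942,.3356],[-1,0,-.001]]);tcp=np.array([.5772,.2902,.203])
for c in cv2.findContours(m,cv2.RETR_EXTERNAL,cv2.CHAIN_APPROX_NONE)[0]:
    if cv2.contourArea(c)<150: continue
    x,y,w,h=cv2.boundingRect(c)
    W=cast(i,c[:,0,:].astype(float),.038)
    r=cv2.minAreaRect((W[:,:2]*1000).astype(np.float32)); 
    cen=np.r_[np.array(r[0])/1000,.038]
    bx=cv2.boxPoints(r); e=max([bx[1]-bx[0],bx[2]-bx[1]],key=np.linalg.norm); 
    print((x,y,w,h),r,'yaw',np.degrees(np.arctan(e[1]/e[0])),'tool rel mm',(R.T@(cen-tcp)*1000).round(1))
E
```

```text
(312, 88, 17, 107) ((528.261962890625, 319.7250061035156), (101.4511489868164, 13.469382286071777), 19.981842041015625) yaw 19.981827 tool rel mm [165.   44.2 -36. ]
(210, 65, 63, 145) ((550.9421997070312, 249.55209350585938), (139.8880157470703, 45.89445114135742), 23.969987869262695) yaw 23.969976 tool rel mm [165.  -29.5 -38.2]
```

View pics/w5z.png

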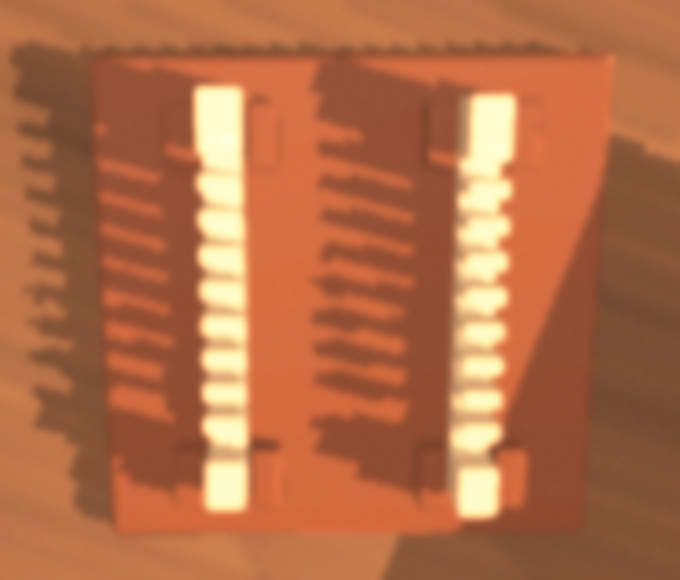

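```bash
python3 - <<'E'
from h import *
i=np.load("w5.npz")
R=np.array([[-.001,-.3356,.942],[-.0005,.942,.3356],[-1,0,-.001]]);tcp=np.array([.5772,.2902,.203])
f=lambda p:[(p[0]+.5)/4+200-.5,(p[1]+.5)/4+65-.5]
for n,P in {'B':[(196,87),(242,87),(205,510),(246,510)],'A':[(470,95),(516,95),(458,517),(498,517)]}.items():
    W=cast(i,[f(p) for p in P],.038); c=W.mean(0); d=(W[2:].mean(0)-W[:2].mean(0))
    print(n,c.round(4),'len',np.hypot(*d[:2]),'thick',np.linalg.norm(W[0]-W[1]),np.linalg.norm(W[2]-W[3]),'yaw',np.degrees(np.arctan2(d[1],d[0])),'tool',(R.T@(c-tcp)*1000).round(1))
E
```

```text
B [0.5475 0.2607 0.038 ] len 0.10086557475086885 thick 0.010545666221571283 0.010368334265027644 yaw 19.48760063906796 tool [165.  -17.8 -37.7]
A [0.5279 0.321  0.038 ] len 0.10094599941068062 thick 0.010557156837672985 0.010125732549999638 yaw 20.075846029746383 tool [165.   45.6 -35.9]
```

```bash
python3 - <<'E'
from h import *
s,R=tool(); print(s['time'],s['ee_pos'],s['qd'].round(4))
w=np.load("w5.npz"); i=vision.camera_info("wrist"); print(-w['R'].T@w['t'],-i['R'].T@i['t'])
E
```

```text
8.7 [0.5773316  0.29035072 0.20326999] [ 0.0056 -0.0055 -0.0076 -0.0008  0.0016  0.0001]
[0.49722705 0.26243901 0.37267575] [0.49728332 0.26253529 0.37292977]
```

play_rows(
  commands=[
    [-0.2,[30,45.5,-36],[0,0,0]],
    [-0.2,[60,45.5,-36],[0,0,0]],
    [-0.2,[95,45.5,-36],[0,0,0]],
    [-0.2,[130,45.5,-36],[0,0,0]],
    [-0.2,[155,45.5,-36],[0,0,0]],
    [-0.2,[172,45.5,-36],[0,0,0]],
    [-0.2,[183,45.5,-36],[0,0,0]],
    [-0.2,[189,45.5,-36],[0,0,0]],
    [-0.2,[189,45.5,-36],[0,0,0]],
    [-1,[189,45.5,-36],[0,0,0]],
    [-1,[189,45.5,-36],[0,0,0]],
    [-1,[189,45.5,-36],[0,0,0]],
    [-1,[189,45.5,-36],[0,0,0]],
  ],
  squeeze=15,
)

```text
time: 9.78
ee_pos: [0.5287, 0.3228, 0.0159]
tcp_rot: [0.014, 1.569, 0.359]
contact_force: [-0.2, -0.6, -0.3]
opening: 0.0109
```

```bash
python3 - <<'E'
from h import *
s,R=tool(); print(s['time'],s['ee_pos'],s['contact_force'],s['wrist_torque'],s['opening'])
E
```

```text
9.7833 [0.52871939 0.32284831 0.01585905] [-0.18813842 -0.59539717 -0.30174   ] [-0.00296389  0.01101277 -0.01997386] 0.010883868258105821
```

play_rows(
  commands=[
    [-1,[0,0,0],[0,0,0]],
    [-1,[0,0,0],[0,0,0]],
    [-1,[-10,0,0],[0,0,0]],
    [-1,[-30,0,0],[0,0,0]],
    [-1,[-60,0,0],[0,0,0]],
    [-1,[-90,0,0],[0,0,0]],
    [-1,[-105,-30,-10],[2,0,0]],
    [-1,[-105,-60,-20],[4,0,0]],
    [-1,[-105,-95,-32],[6,0,0]],
    [-1,[-105,-130,-44],[8,0,0]],
    [-1,[-105,-165,-56],[10,0,0]],
    [-1,[-105,-200,-68],[12,0,0]],
    [-1,[-105,-235,-79],[14,0,0]],
    [-1,[-105,-270,-91],[14.5,0,0]],
    [-1,[-105,-295,-100],[14.5,0,0]],
    [-1,[-105,-311.5,-105.5],[14.5,0,0]],
    [-1,[-105,-311.5,-105.5],[14.5,0,0]],
    [-1,[-105,-311.5,-105.5],[14.5,0,0]],
    [-1,[-105,-311.5,-105.5],[14.5,0,0]],
  ],
)

```text
time: 11.37
ee_pos: [0.5337, -0.0055, 0.1199]
tcp_rot: [1.143, 1.57, 1.234]
contact_force: [0.5, 0.7, -0.1]
opening: 0.0004
```

```bash
python3 - <<'E'
from h import *
s,R=tool(); print(s['time'],s['ee_pos'],R.round(4),s['contact_force'],s['opening'])
i=vision.camera_info("wrist"); im=vision.read_camera("wrist")[:,:,::-1]
np.savez("w6.npz",**{k:np.array(v) for k,v in i.items()})
cv2.imwrite("pics/w6.png",im)
im=vision.read_camera("scene")[:,:,::-1]
cv2.imwrite("pics/s6.png",cv2.resize(im[130:260,200:360],None,fx=4.5,fy=4.5,interpolation=cv2.INTER_CUBIC))
E
```

```text
11.3667 [ 0.53367409 -0.00554788  0.11990914] [[ 2.000e-04 -9.110e-02  9.958e-01]
 [ 4.000e-04  9.958e-01  9.110e-02]
 [-1.000e+00  4.000e-04  2.000e-04]] [ 0.52582968  0.69790275 -0.0848704 ] 0.0004123116428422218
```

View pics/w6.png

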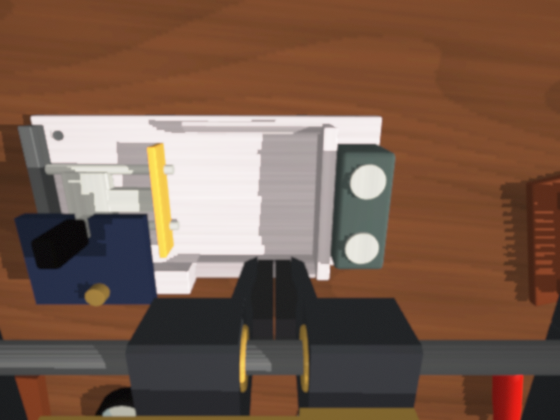

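View pics/s6.png

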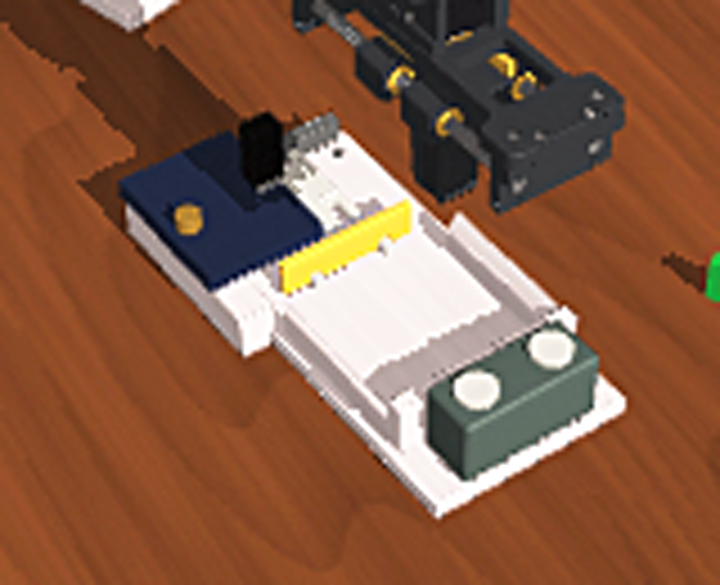

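The gripper is empty (opening 0.4 mm), so the comb slipped out or was missed. I'll check the rest.

```bash
python3 - <<'E'
from h import *
it=vision.read_camera("top")[:,:,::-1]; cv2.imwrite("pics/t7f.png",it)
cv2.imwrite("pics/t7.png",cv2.resize(it[190:300,110:250],None,fx=5.4,fy=5.4,interpolation=cv2.INTER_CUBIC))
im=vision.read_camera("scene")[:,:,::-1]
cv2.imwrite("pics/s7.png",cv2.resize(im[250:340,310:420],None,fx=6,fy=6,interpolation=cv2.INTER_CUBIC))
E
```

```text
(no output)
```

View pics/t7.png

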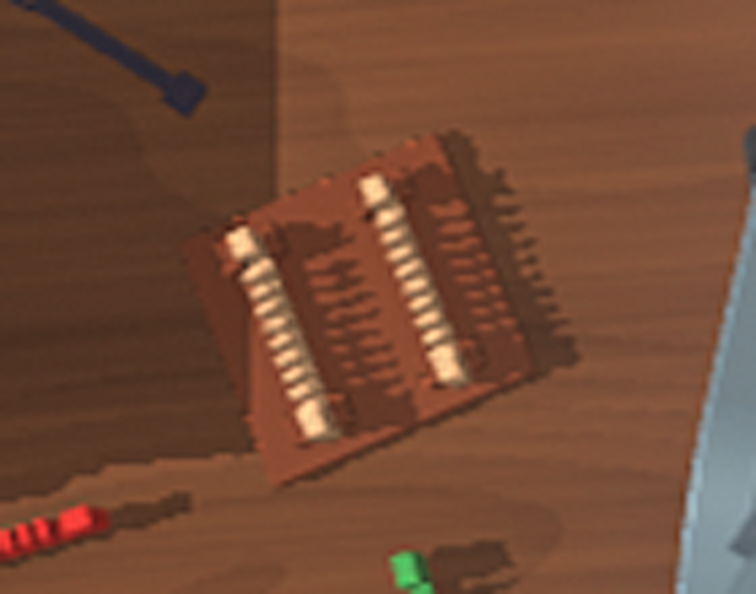

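View pics/s7.png

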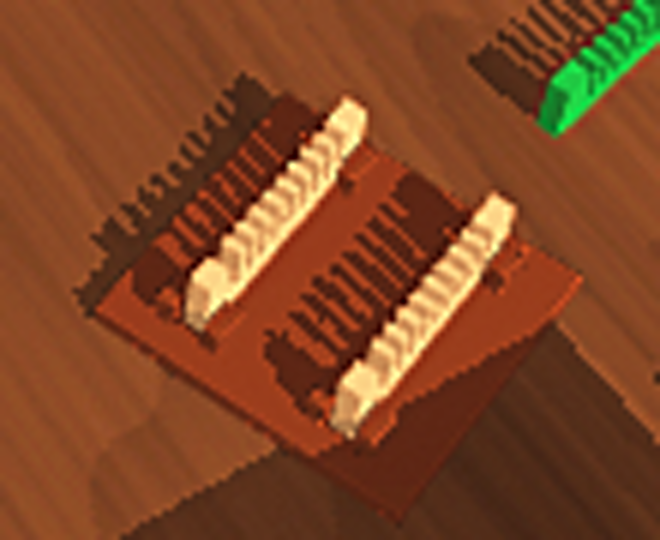

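Both combs are still upright in their slots, unmoved. The jaws were about 1.4 mm off-centre and lifted before they were firmly closed. I'll retry centred and slightly lower, and check the grip before lifting.

play_rows(
  commands=[
    [-0.2,[0,40,3],[-3,0,0]],
    [-0.2,[0,80,6],[-6,0,0]],
    [-0.2,[0,120,9],[-9,0,0]],
    [-0.2,[0,160,12],[-12,0,0]],
    [-0.2,[0,200,15],[-14.5,0,0]],
    [-0.2,[0,240,18],[-14.5,0,0]],
    [-0.2,[0,280,21],[-14.5,0,0]],
    [-0.2,[0,310,23],[-14.5,0,0]],
    [-0.2,[0,326,24],[-14.5,0,0]],
    [-0.2,[0,326,24],[-14.5,0,0]],
    [-0.2,[0,326,24],[-14.5,0,0]],
    [-0.2,[0,326,24],[-14.5,0,0]],
  ],
  squeeze=25,
)

```text
time: 12.57
ee_pos: [0.5275, 0.3202, 0.1193]
tcp_rot: [-2.653, 1.57, -2.308]
contact_force: [0.5, -0.6, -0.1]
opening: 0.0351
```

```bash
python3 - <<'E'
from h import *
s,R=tool(); print(s['time'],s['ee_pos'],R.round(4),s['opening'])
i=vision.camera_info("wrist"); im=vision.read_camera("wrist")[:,:,::-1]
np.savez("w8.npz",**{k:np.array(v) for k,v in i.items()}); cv2.imwrite("pics/w8.png",im)
c=np.array([.5279,.321,.038]); print((R.T@(c-s['ee_pos'])*1000).round(1))
E
```

```text
12.5667 [0.52749707 0.32018452 0.11931311] [[-6.000e-04 -3.381e-01  9.411e-01]
 [-7.000e-04  9.411e-01  3.381e-01]
 [-1.000e+00 -4.000e-04 -8.000e-04]] 0.035126014696838376
[81.3  0.7  0.7]
```

View pics/w8.png

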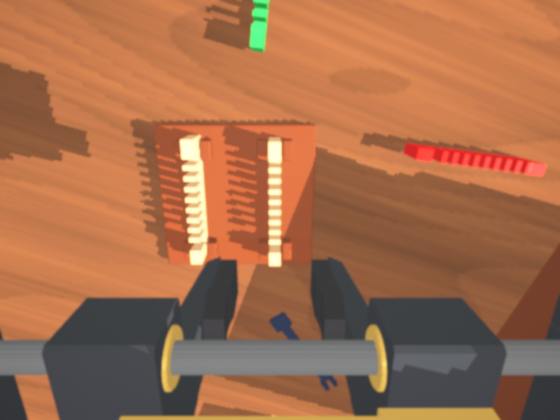

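Comb A is centred between the jaws, at column 275.

play_rows(
  commands=[
    [-0.2,[35,0.5,0.7],[0,0,0]],
    [-0.2,[65,0.5,0.7],[0,0,0]],
    [-0.2,[85,0.5,0.7],[0,0,0]],
    [-0.2,[98,0.5,0.7],[0,0,0]],
    [-0.2,[106,0.5,0.7],[0,0,0]],
    [-0.2,[106,0.5,0.7],[0,0,0]],
    [-1,[106,0.5,0.7],[0,0,0]],
    [-1,[106,0.5,0.7],[0,0,0]],
    [-1,[106,0.5,0.7],[0,0,0]],
    [-1,[106,0.5,0.7],[0,0,0]],
    [-1,[106,0.5,0.7],[0,0,0]],
    [-1,[106,0.5,0.7],[0,0,0]],
    [-1,[106,0.5,0.7],[0,0,0]],
  ],
  squeeze=25,
)

```text
time: 13.7
ee_pos: [0.5299, 0.3217, 0.0156]
tcp_rot: [-0.137, 1.568, 0.208]
contact_force: [1.1, -1.1, 7.4]
opening: 0.0003
```

```bash
python3 - <<'E'
from h import *
s,R=tool(); print(s['time'],s['ee_pos'],s['contact_force'],s['wrist_torque'],s['opening'])
i=vision.camera_info("wrist"); im=vision.read_camera("wrist")[:,:,::-1]
cv2.imwrite("pics/w9.png",im)
s,R=tool(); print(s['time'],s['ee_pos'],s['opening'])
E
```

```text
13.7 [0.52993812 0.32165151 0.01556602] [ 1.14966521 -1.08676485  7.43449492] [-0.22409651  0.05485474 -0.02971767] 0.00028697460253817274
13.75 [0.52995417 0.32158248 0.01557408] 0.0004318812205226776
```

View pics/w9.png

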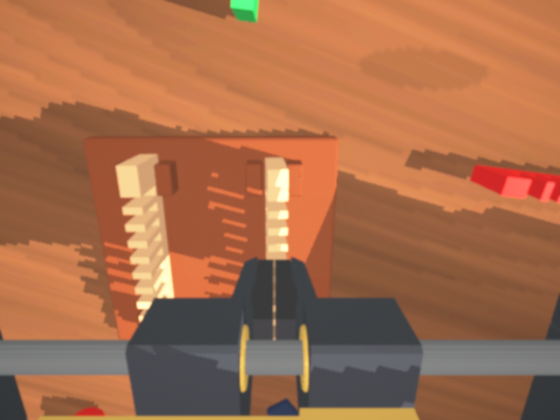

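The opening reads 0 with the comb still there, so something is off. I'll check from the scene and top cameras.

```bash
python3 - <<'E'
from h import *
im=vision.read_camera("scene")[:,:,::-1]
cv2.imwrite("pics/s9.png",cv2.resize(im[230:350,290:430],None,fx=5,fy=5,interpolation=cv2.INTER_CUBIC))
it=vision.read_camera("top")[:,:,::-1]
cv2.imwrite("pics/t9.png",cv2.resize(it[190:300,110:250],None,fx=5.4,fy=5.4,interpolation=cv2.INTER_CUBIC))
s,R=tool(); i=vision.camera_info("scene"); print(proj(i,s['ee_pos']),(proj(i,s['ee_pos'])-[290,230])*5,s['opening'])
i=vision.camera_info("wrist"); 
for dz in(-50,0,50): print(proj(i,s['ee_pos']+R@[(s['ee_pos'][2]-.038),0,dz/1000]),proj(i,s['ee_pos']+R@[(s['ee_pos'][2]-.010),0,dz/1000]))
E
```

```text
[[378.56232677 305.86434152]] [[442.81163386 379.32170762]] 0.0005125317001255901
[[272.80609052 174.3391271 ]] [[273.04294403 161.7397808 ]]
[[272.9220335  275.28874992]] [[273.12314851 249.90140377]]
[[273.0174584  358.37362885]] [[273.1909554  324.43545849]]
```

View pics/s9.png

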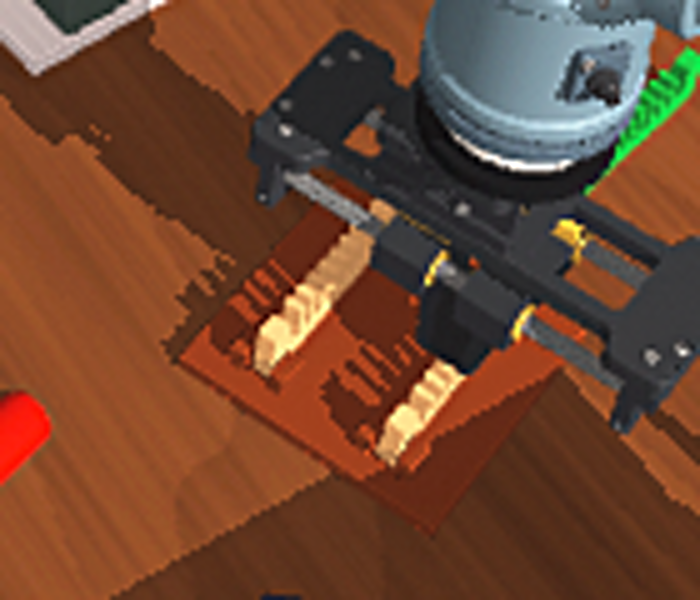

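View pics/t9.png

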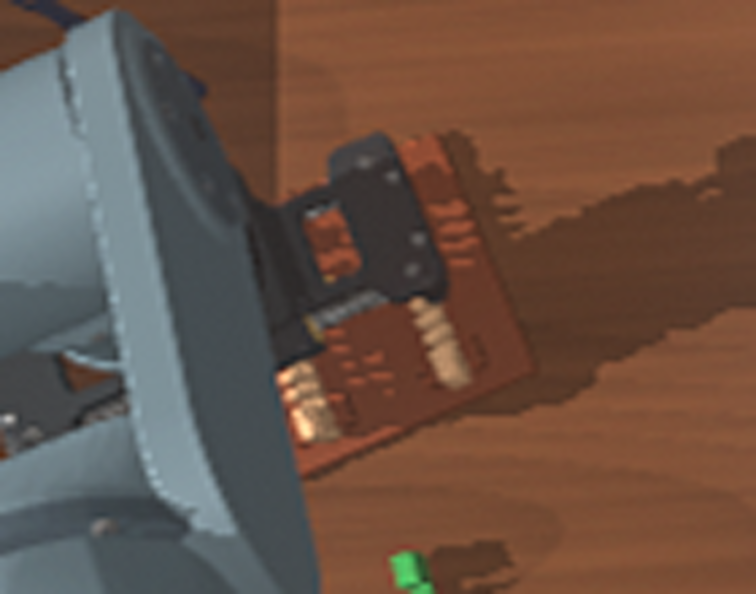

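```bash
python3 - <<'E'
from h import *
s,R=tool(); i=vision.camera_info("scene"); p=s['ee_pos']; print(s['time'],-i['R'].T@i['t'])
f=lambda X:((proj(i,X)-[290,230])*5).round(0)[0]
for z in(.0156,.03,.04):
  print(z,[ (a,b,f(np.r_[(p+R@[0,a,b])[:2],z])) for a in(-.018,0,.018) for b in(-.009,.009)])
im=vision.read_camera("scene")[:,:,::-1]
cv2.imwrite("pics/s10.png",cv2.resize(im[265:335,350:420],None,fx=8.5,fy=8.5,interpolation=cv2.INTER_NEAREST))
E
```

```text
13.85 [0.98645619 0.70007749 0.9298168 ]
0.0156 [(-0.018, -0.009, array([419., 342.])), (-0.018, 0.009, array([396., 370.])), (0, -0.009, array([454., 365.])), (0, 0.009, array([431., 393.])), (0.018, -0.009, array([490., 389.])), (0.018, 0.009, array([468., 417.]))]
0.03 [(-0.018, -0.009, array([423., 324.])), (-0.018, 0.009, array([400., 352.])), (0, -0.009, array([459., 347.])), (0, 0.009, array([436., 375.])), (0.018, -0.009, array([496., 370.])), (0.018, 0.009, array([473., 399.]))]
0.04 [(-0.018, -0.009, array([426., 311.])), (-0.018, 0.009, array([403., 339.])), (0, -0.009, array([463., 334.])), (0, 0.009, array([439., 363.])), (0.018, -0.009, array([499., 358.])), (0.018, 0.009, array([476., 387.]))]
```

View pics/s10.png

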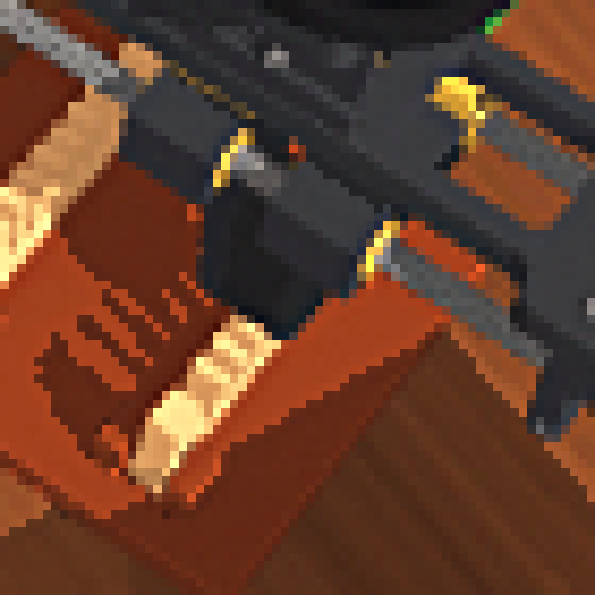

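Scene and wrist geometry agree on the cause. The fingertips physically end about 23 mm behind the reported TCP: half-gap of 54 px at a 25 mm half-opening gives a depth of 162 mm, against 188 mm for the TCP. So the jaws closed just above the comb top. I'll lift, reopen and go lower, checking for contact.

play_rows(
  commands=[
    [-1,[-14,0,-2],[0,0,0]],
    [-0.2,[-14,0,-2],[0,0,0]],
    [-0.2,[-14,0,-2],[0,0,0]],
    [-0.2,[-14,0,-2],[0,0,0]],
    [-0.2,[-14,0,-2],[0,0,0]],
    [-0.2,[-14,0,-2],[0,0,0]],
    [-0.2,[-6,0,-2],[0,0,0]],
    [-0.2,[2,0,-2],[0,0,0]],
    [-0.2,[8,0,-2],[0,0,0]],
    [-0.2,[12,0,-2],[0,0,0]],
    [-0.2,[12,0,-2],[0,0,0]],
  ],
  squeeze=20,
)

```text
time: 14.82
ee_pos: [0.5253, 0.3201, -0.0003]
tcp_rot: [-3.13, 1.568, -2.786]
contact_force: [-0.2, 0.4, -0.1]
opening: 0.0349
```

```bash
python3 - <<'E'
from h import *
s,R=tool(); print(s['time'],s['ee_pos'],s['contact_force'],s['wrist_torque'],s['opening'])
i=vision.camera_info("wrist"); im=vision.read_camera("wrist")[:,:,::-1]
cv2.imwrite("pics/w11.png",im)
im=vision.read_camera("scene")[:,:,::-1]
cv2.imwrite("pics/s11.png",cv2.resize(im[255:335,340:420],None,fx=7,fy=7,interpolation=cv2.INTER_CUBIC))
E
```

```text
14.8167 [ 5.25316101e-01  3.20108087e-01 -2.69786260e-04] [-0.2346415   0.41159713 -0.06320295] [0.08566867 0.07997755 0.00787957] 0.0349375497336623
```

View pics/w11.png

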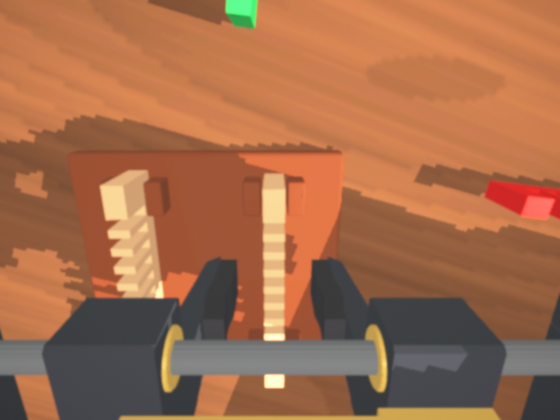

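View pics/s11.png

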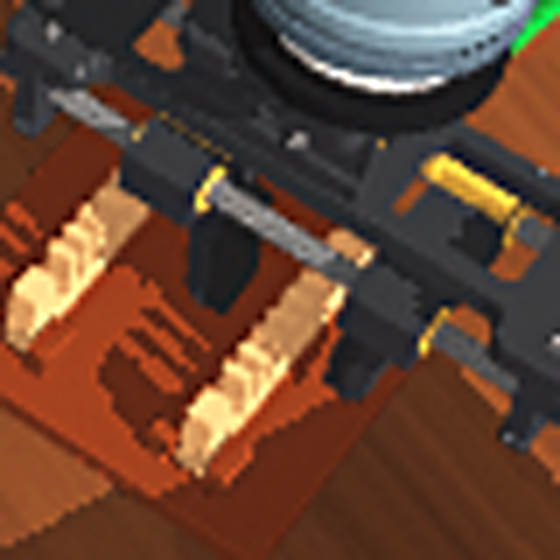

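TCP reads −0.3 mm with no contact, which confirms the fingers are shorter than stated. The comb is centred at column 274, so I'll go 4 mm lower and close.

play_rows(
  commands=[
    [-0.2,[4,0,0],[0,0,0]],
    [-0.2,[4,0,0],[0,0,0]],
    [-1,[4,0,0],[0,0,0]],
    [-1,[4,0,0],[0,0,0]],
    [-1,[4,0,0],[0,0,0]],
    [-1,[4,0,0],[0,0,0]],
    [-1,[4,0,0],[0,0,0]],
    [-1,[4,0,0],[0,0,0]],
    [-1,[4,0,0],[0,0,0]],
  ],
  squeeze=20,
)

```text
time: 15.67
ee_pos: [0.5267, 0.3206, -0.0022]
tcp_rot: [0.067, 1.571, 0.411]
contact_force: [0.3, 0.4, 0.7]
opening: 0.0092
```

```bash
python3 - <<'E'
from h import *
s,R=tool(); print(s['time'],s['ee_pos'],R.round(4),s['contact_force'],s['opening'])
E
```

```text
15.6667 [ 0.52665097  0.32064466 -0.00219117] [[ 3.000e-04 -3.375e-01  9.413e-01]
 [ 1.000e-04  9.413e-01  3.375e-01]
 [-1.000e+00  0.000e+00  3.000e-04]] [0.30140126 0.3600755  0.73307414] 0.009228321972107647
```

play_rows(
  commands=[
    [-1,[-8,0,0],[0,0,0]],
    [-1,[-30,0,0],[0,0,0]],
    [-1,[-60,0,0],[0,0,0]],
    [-1,[-90,0,0],[0,0,0]],
    [-1,[-90,-25,-9],[2,0,0]],
    [-1,[-90,-60,-20],[4,0,0]],
    [-1,[-90,-95,-32],[6,0,0]],
    [-1,[-90,-130,-44],[8,0,0]],
    [-1,[-90,-165,-56],[10,0,0]],
    [-1,[-90,-200,-68],[12,0,0]],
    [-1,[-90,-235,-80],[14,0,0]],
    [-1,[-90,-270,-92],[14.6,0,0]],
    [-1,[-90,-295,-100],[14.6,0,0]],
    [-1,[-90,-309,-105],[14.6,0,0]],
    [-1,[-90,-309,-105],[14.6,0,0]],
    [-1,[-90,-309,-105],[14.6,0,0]],
    [-1,[-90,-309,-105],[14.6,0,0]],
  ],
)

```text
time: 17.08
ee_pos: [0.5319, -0.0051, 0.0878]
tcp_rot: [1.28, 1.57, 1.369]
contact_force: [-0.6, -0.3, -0.7]
opening: 0.0085
```

```bash
python3 - <<'E'
from h import *
s,R=tool(); print(s['time'],s['ee_pos'],R.round(4),s['opening'])
i=vision.camera_info("wrist"); im=vision.read_camera("wrist")[:,:,::-1]
np.savez("w12.npz",**{k:np.array(v) for k,v in i.items()}); cv2.imwrite("pics/w12.png",im)
O=np.array([.5389,-.0718]);y=.09;Rz=np.array([[np.cos(y),-np.sin(y)],[np.sin(y),np.cos(y)]])
print(Rz.T@(s['ee_pos'][:2]-O))
E
```

```text
17.0833 [ 0.53191909 -0.00507809  0.0878417 ] [[ 1.00e-04 -8.94e-02  9.96e-01]
 [ 4.00e-04  9.96e-01  8.94e-02]
 [-1.00e+00  4.00e-04  1.00e-04]] 0.008510032383973557
[-0.00095579  0.0670793 ]
```

View pics/w12.png

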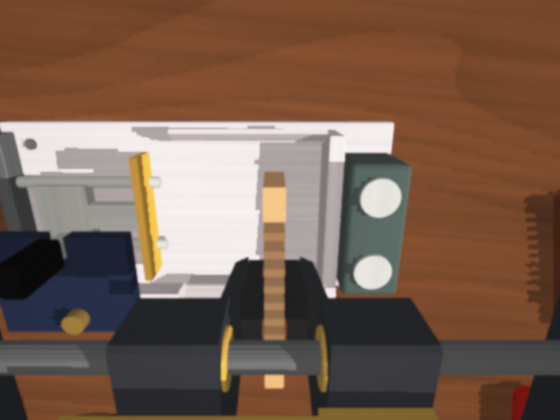

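```bash
python3 - <<'E'
from h import *
i=np.load("w12.npz");a=cv2.imread("pics/w12.png")
cv2.imwrite("pics/w12z.png",cv2.resize(a[110:300,120:420],None,fx=2.66,fy=2.66,interpolation=cv2.INTER_CUBIC))
for r in range(164,196,2): print(r,a[r,275])
O=np.array([.5389,-.0718]);y=.09;Rz=np.array([[np.cos(y),-np.sin(y)],[np.sin(y),np.cos(y)]])
for uv,z in [((274,172),.0998),((274,187),.128),((274,387),.128)]: print(Rz.T@(cast(i,uv,z)[0][:2]-O))
for uv,z in [((200,131),.038),((200,138),.038),((300,131),.038),((300,290),.038),((300,282),.038)]: print(uv,Rz.T@(cast(i,uv,z)[0][:2]-O))
E
```

```text
164 [160 160 169]
166 [164 164 174]
168 [164 164 174]
170 [155 157 170]
172 [101 123 152]
174 [ 77 110 145]
176 [ 76 109 145]
178 [ 76 110 145]
180 [ 75 109 144]
182 [ 75 109 145]
184 [ 77 109 147]
186 [ 88 128 171]
188 [126 185 236]
190 [137 201 245]
192 [137 202 246]
194 [137 202 246]
[-0.04972372  0.06752591]
[-0.05025069  0.06754419]
[0.04990621 0.06749421]
(200, 131) [-0.06172274  0.02116503]
(200, 138) [-0.05739187  0.02086108]
(300, 131) [-0.06168807  0.0837641 ]
(300, 290) [0.0528535  0.08651028]
(300, 282) [0.04615558 0.08634969]
```

View pics/w12z.png

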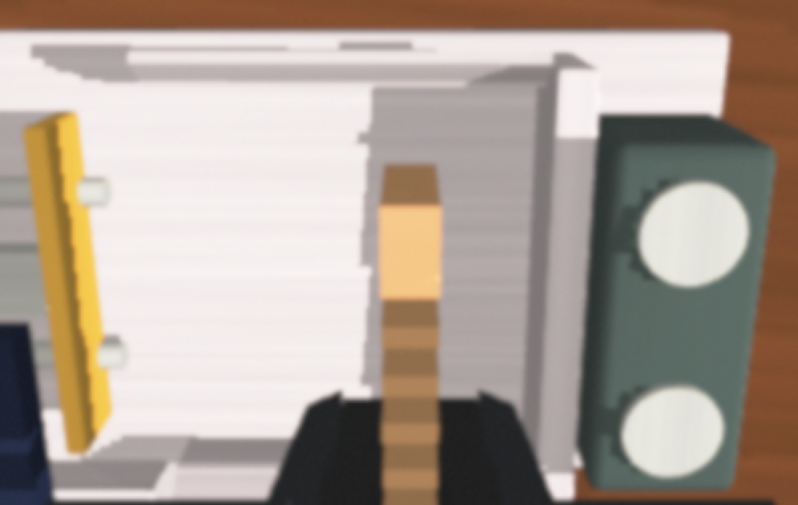

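play_rows(
  commands=[
    [-1,[30,0,0],[0,0,0]],
    [-1,[55,0,0],[0,0,0]],
    [-1,[70,0,0],[0,0,0]],
    [-1,[79,0,0],[0,0,0]],
    [-1,[83,0,0],[0,0,0]],
    [-1,[85,0,0],[0,0,0]],
    [-1,[86,0,0],[0,0,0]],
    [-1,[87,0,0],[0,0,0]],
    [-1,[87,0,0],[0,0,0]],
  ],
)

```text
time: 17.88
ee_pos: [0.5328, -0.0058, 0.0014]
tcp_rot: [-0.339, 1.569, -0.249]
contact_force: [-0.5, -0.9, 0.3]
opening: 0.0086
```

```bash
python3 - <<'E'
from h import *
s,R=tool(); print(s['time'],s['ee_pos'],s['contact_force'],s['opening'])
im=vision.read_camera("wrist")[:,:,::-1]; cv2.imwrite("pics/w13.png",im)
im=vision.read_camera("scene")[:,:,::-1]
cv2.imwrite("pics/s13.png",cv2.resize(im[130:260,200:360],None,fx=4.5,fy=4.5,interpolation=cv2.INTER_CUBIC))
E
```

```text
17.8833 [ 0.53276657 -0.0058131   0.00144387] [-0.48588248 -0.87689975  0.30543614] 0.008606097168700876
```

View pics/w13.png

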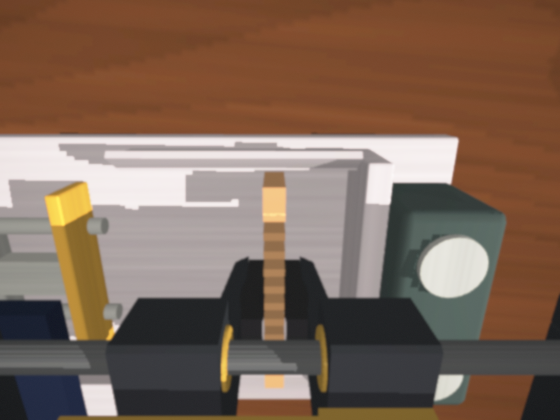

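View pics/s13.png

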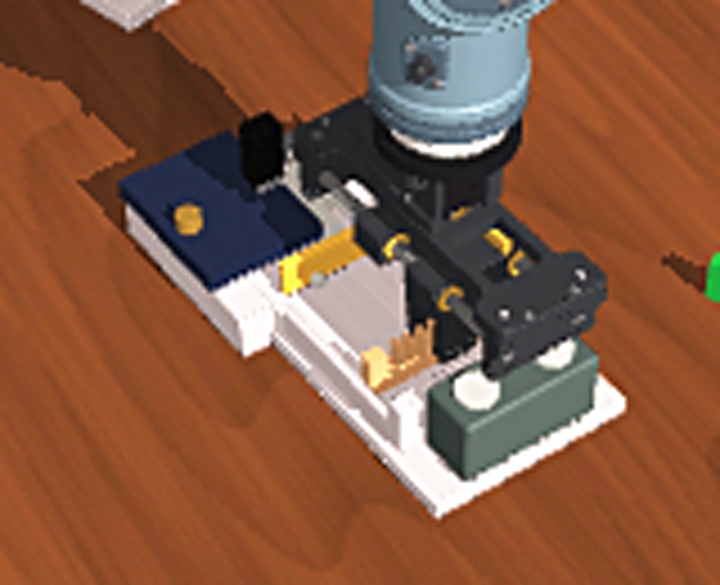

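Comb A hangs about 1 mm above the floor, clear of everything. I'll shift it 4 mm gateward, set it down and release with a small opening.

play_rows(
  commands=[
    [-1,[0,2,0],[0,0,0]],
    [-1,[0,4,0],[0,0,0]],
    [-1,[1,4,0],[0,0,0]],
    [-1,[1.5,4,0],[0,0,0]],
    [-0.7,[1.5,4,0],[0,0,0]],
    [-0.65,[1.5,4,0],[0,0,0]],
    [-0.65,[1.5,4,0],[0,0,0]],
    [-0.65,[-10,4,0],[0,0,0]],
    [-0.65,[-40,4,0],[0,0,0]],
    [-0.65,[-80,4,0],[0,0,0]],
    [-0.65,[-120,4,0],[0,0,0]],
    [-0.65,[-120,4,0],[0,0,0]],
  ],
)

```text
time: 18.98
ee_pos: [0.537, -0.0028, 0.1296]
tcp_rot: [-0.314, 1.557, -0.224]
contact_force: [2.2, -0.1, 0.9]
opening: 0.0156
```

```bash
python3 - <<'E'
from h import *
s,R=tool(); print(s['time'],s['ee_pos'],R.round(4),s['contact_force'],s['opening'])
i=vision.camera_info("wrist"); im=vision.read_camera("wrist")[:,:,::-1]
np.savez("w14.npz",**{k:np.array(v) for k,v in i.items()}); cv2.imwrite("pics/w14.png",im)
E
```

```text
18.9833 [ 0.53699711 -0.0028057   0.12956559] [[ 0.0134 -0.0896  0.9959]
 [-0.0031  0.996   0.0896]
 [-0.9999 -0.0043  0.0131]] [ 2.15261221 -0.12376667  0.91224884] 0.015612939329110483
```

View pics/w14.png

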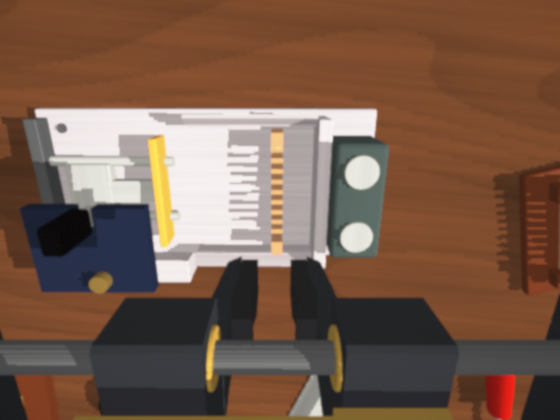

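Comb A stands upright in the channel at column 277. Next is comb B.

play_rows(
  commands=[
    [-0.2,[0,35,5],[-3,0,0]],
    [-0.2,[0,75,11],[-6,0,0]],
    [-0.2,[0,115,17],[-9,0,0]],
    [-0.2,[0,155,23],[-12,0,0]],
    [-0.2,[0,195,29],[-14.5,0,0]],
    [-0.2,[0,230,35],[-14.5,0,0]],
    [-0.2,[0,250,38],[-14.5,0,0]],
    [-0.2,[0,260,39],[-14.5,0,0]],
    [-0.2,[0,260,39],[-14.5,0,0]],
    [-0.2,[0,260,39],[-14.5,0,0]],
    [-0.2,[0,260,39],[-14.5,0,0]],
    [-0.2,[0,260,39],[-14.5,0,0]],
  ],
)

```text
time: 20.03
ee_pos: [0.5473, 0.259, 0.1204]
tcp_rot: [-2.736, 1.57, -2.395]
contact_force: [-0.7, 0.3, 0.2]
opening: 0.0355
```

```bash
python3 - <<'E'
from h import *
s,R=tool(); print(s['time'],s['ee_pos'],R.round(4),s['opening'])
i=vision.camera_info("wrist"); im=vision.read_camera("wrist")[:,:,::-1]
np.savez("w15.npz",**{k:np.array(v) for k,v in i.items()}); cv2.imwrite("pics/w15.png",im)
c=np.array([.5475,.2607,.038]); print((R.T@(c-s['ee_pos'])*1000).round(1))
E
```

```text
20.0333 [0.54732668 0.25904324 0.12043739] [[-5.000e-04 -3.341e-01  9.425e-01]
 [-5.000e-04  9.425e-01  3.341e-01]
 [-1.000e+00 -3.000e-04 -6.000e-04]] 0.03551380707952494
[82.4  1.5  0.8]
```

View pics/w15.png

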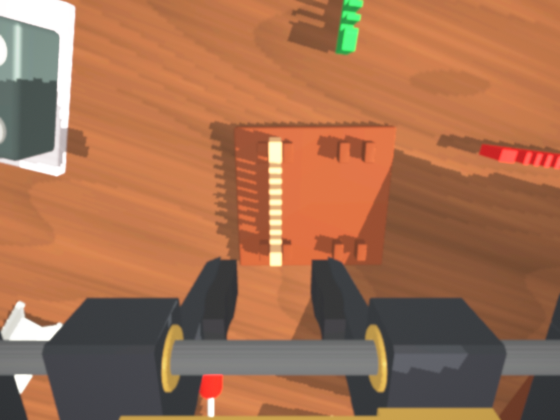

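play_rows(
  commands=[
    [-0.2,[35,1,0.5],[0,0,0]],
    [-0.2,[70,1,0.5],[0,0,0]],
    [-0.2,[95,1,0.5],[0,0,0]],
    [-0.2,[110,1,0.5],[0,0,0]],
    [-0.2,[119,1,0.5],[0,0,0]],
    [-0.2,[123,1,0.5],[0,0,0]],
    [-0.2,[123,1,0.5],[0,0,0]],
    [-1,[123,1,0.5],[0,0,0]],
    [-1,[123,1,0.5],[0,0,0]],
    [-1,[123,1,0.5],[0,0,0]],
    [-1,[123,1,0.5],[0,0,0]],
    [-1,[123,1,0.5],[0,0,0]],
    [-1,[123,1,0.5],[0,0,0]],
    [-1,[123,1,0.5],[0,0,0]],
  ],
  squeeze=20,
)

```text
time: 21.25
ee_pos: [0.5481, 0.2619, -0.0015]
tcp_rot: [-0.25, 1.569, 0.093]
contact_force: [-0.4, -1.3, 5.8]
opening: 0.0088
```

```bash
python3 - <<'E'
from h import *
s,R=tool(); print(s['time'],s['ee_pos'],R.round(4),s['contact_force'],s['opening'])
O=np.array([.5389,-.0718]);y=.09;Rz=np.array([[np.cos(y),-np.sin(y)],[np.sin(y),np.cos(y)]])
t=O+Rz@[-.001,.036]; d=np.r_[t,0]-np.r_[s['ee_pos'][:2],0]; print(t,R.T@d*1000)
i=np.load("w14.npz")
for uv,z in [((277,131),.040),((277,250),.040),((174,161),.025),((178,214),.025),((163,137),.038),((320,120),.046)]: print(uv,Rz.T@(cast(i,uv,z)[0][:2]-O))
E
```

```text
21.25 [ 0.54811569  0.26190881 -0.00148535] [[ 1.500e-03 -3.360e-01  9.419e-01]
 [ 1.000e-04  9.419e-01  3.360e-01]
 [-1.000e+00 -4.000e-04  1.400e-03]] [-0.35994889 -1.34358151  5.75917817] 0.008798964509448046
[ 0.53466842 -0.03603558] [-6.01922663e-02 -2.76101004e+02 -1.12782634e+02]
(277, 131) [-0.05097805  0.0710444 ]
(277, 250) [0.04641396 0.0713046 ]
(174, 161) [-0.02536412 -0.01170383]
(178, 214) [ 0.0202019  -0.01277303]
(163, 137) [-0.04629099 -0.01426706]
(320, 120) [-0.05943031  0.10161564]
```

play_rows(
  commands=[
    [-1,[-8,0,0],[0,0,0]],
    [-1,[-30,0,0],[0,0,0]],
    [-1,[-60,0,0],[0,0,0]],
    [-1,[-90,0,0],[0,0,0]],
    [-1,[-90,-25,-10],[2,0,0]],
    [-1,[-90,-60,-24],[4,0,0]],
    [-1,[-90,-95,-38],[6,0,0]],
    [-1,[-90,-130,-52],[8,0,0]],
    [-1,[-90,-165,-66],[10,0,0]],
    [-1,[-90,-200,-80],[12,0,0]],
    [-1,[-90,-230,-92],[14,0,0]],
    [-1,[-90,-255,-103],[14.5,0,0]],
    [-1,[-90,-270,-109],[14.5,0,0]],
    [-1,[-90,-276,-111],[14.5,0,0]],
    [-1,[-90,-276,-111],[14.5,0,0]],
    [-1,[-90,-276,-111],[14.5,0,0]],
    [-1,[-90,-276,-111],[14.5,0,0]],
  ],
)

```text
time: 22.67
ee_pos: [0.5354, -0.0342, 0.0876]
tcp_rot: [2.038, 1.57, 2.128]
contact_force: [0.0, 0.1, -0.4]
opening: 0.0088
```

```bash
python3 - <<'E'
from h import *
s,R=tool(); print(s['time'],s['ee_pos'],R.round(4),s['opening'])
i=vision.camera_info("wrist"); im=vision.read_camera("wrist")[:,:,::-1]
np.savez("w16.npz",**{k:np.array(v) for k,v in i.items()}); cv2.imwrite("pics/w16.png",im)
O=np.array([.5389,-.0718]);y=.09;Rz=np.array([[np.cos(y),-np.sin(y)],[np.sin(y),np.cos(y)]])
print(Rz.T@(s['ee_pos'][:2]-O))
col=im[:,275]; print([(r,tuple(int(v) for v in col[r])) for r in range(164,194,2)])
E
```

```text
22.6667 [ 0.53541603 -0.03417949  0.08755389] [[-3.000e-04 -9.040e-02  9.959e-01]
 [ 5.000e-04  9.959e-01  9.040e-02]
 [-1.000e+00  6.000e-04 -3.000e-04]] 0.008785146218608183
[-8.85936557e-05  3.77813817e-02]
[(164, (233, 233, 241)), (166, (229, 230, 239)), (168, (123, 143, 171)), (170, (77, 110, 147)), (172, (78, 110, 147)), (174, (76, 110, 146)), (176, (76, 109, 144)), (178, (76, 109, 144)), (180, (77, 111, 148)), (182, (108, 157, 211)), (184, (134, 198, 244)), (186, (136, 201, 245)), (188, (137, 201, 245)), (190, (137, 202, 245)), (192, (137, 202, 246))]
```

View pics/w16.png

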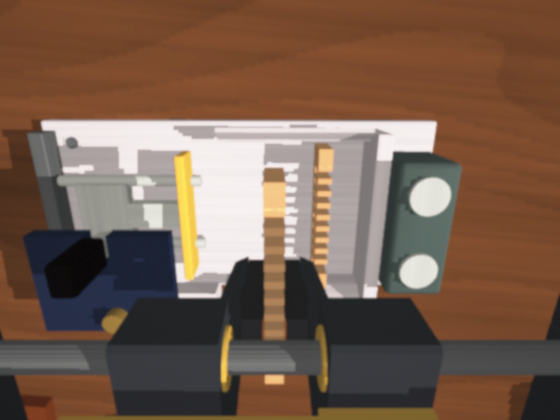

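Comb B is held upright, with comb A behind it at column 322. I'll trim x by 1.4 mm and lower.

play_rows(
  commands=[
    [-1,[30,-1.5,1.4],[0,0,0]],
    [-1,[55,-1.5,1.4],[0,0,0]],
    [-1,[70,-1.5,1.4],[0,0,0]],
    [-1,[79,-1.5,1.4],[0,0,0]],
    [-1,[83,-1.5,1.4],[0,0,0]],
    [-1,[85,-1.5,1.4],[0,0,0]],
    [-1,[86.5,-1.5,1.4],[0,0,0]],
    [-1,[87.5,-1.5,1.4],[0,0,0]],
    [-1,[87.5,-1.5,1.4],[0,0,0]],
  ],
)

```text
time: 23.47
ee_pos: [0.5377, -0.0369, 0.0009]
tcp_rot: [-0.388, 1.569, -0.299]
contact_force: [-0.4, 0.1, 0.5]
opening: 0.0086
```

```bash
python3 - <<'E'
from h import *
s,R=tool(); print(s['time'],s['ee_pos'],s['contact_force'],s['opening'])
im=vision.read_camera("wrist")[:,:,::-1]; cv2.imwrite("pics/w17.png",im)
E
```

```text
23.4667 [ 0.53774939 -0.03693009  0.00089605] [-0.3850965   0.05984759  0.53664164] 0.008552319696038495
```

View pics/w17.png

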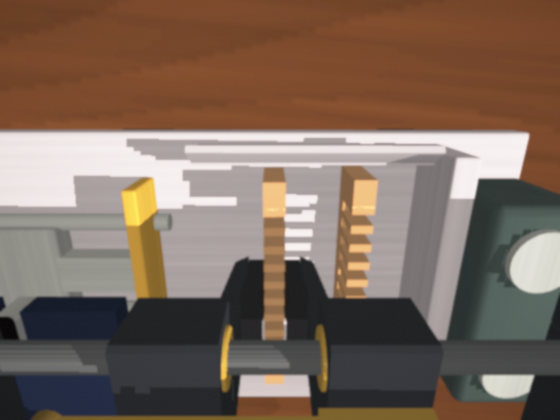

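play_rows(
  commands=[
    [-1,[0.8,0,0],[0,0,0]],
    [-1,[0.8,0,0],[0,0,0]],
    [-0.75,[0.8,0,0],[0,0,0]],
    [-0.65,[0.8,0,0],[0,0,0]],
    [-0.65,[0.8,0,0],[0,0,0]],
    [-0.65,[-10,0,0],[0,0,0]],
    [-0.65,[-40,0,0],[0,0,0]],
    [-0.65,[-80,0,0],[0,0,0]],
    [-0.65,[-120,0,0],[0,0,0]],
    [-0.65,[-120,0,0],[0,0,0]],
    [-0.65,[-120,0,0],[0,0,0]],
  ],
)

```text
time: 24.43
ee_pos: [0.5394, -0.0374, 0.1238]
tcp_rot: [-0.38, 1.564, -0.291]
contact_force: [0.4, -0.5, -1.3]
opening: 0.0152
```

```bash
python3 - <<'E'
from h import *
s,R=tool(); print(s['time'],s['ee_pos'],R.round(4),s['contact_force'],s['opening'])
i=vision.camera_info("wrist"); im=vision.read_camera("wrist")[:,:,::-1]
np.savez("w18.npz",**{k:np.array(v) for k,v in i.items()}); cv2.imwrite("pics/w18.png",im)
s,R=tool(); print(s['time'],s['ee_pos'])
O=np.array([.5389,-.0718]);y=.09;Rz=np.array([[np.cos(y),-np.sin(y)],[np.sin(y),np.cos(y)]])
h=O+Rz@[.0185,-.082]; print('handle',h, R.T@(np.r_[h,0]-np.r_[s['ee_pos'][:2],0])*1000)
E
```

```text
24.4333 [ 0.53937656 -0.03740785  0.12378653] [[ 0.0066 -0.0895  0.996 ]
 [-0.002   0.996   0.0895]
 [-1.     -0.0026  0.0064]] [ 0.40988684 -0.50003589 -1.31853469] 0.015172558977377675
24.4833 [ 0.53767175 -0.03694295  0.12145703]
handle [ 0.56469517 -0.15180537] [   0.14965759 -116.81831025   16.64635029]
```

View pics/w18.png

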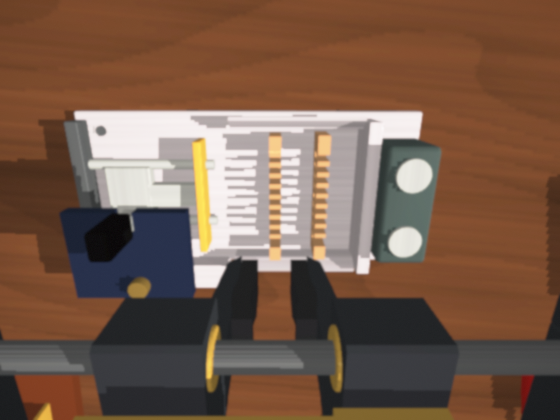

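Both combs stand upright, at columns 275 and 320. Back to the handle.

play_rows(
  commands=[
    [0,[0,-35,5],[0,0,0]],
    [0,[0,-75,11],[0,0,0]],
    [0,[0,-105,15],[0,0,0]],
    [0,[0,-117,16.7],[0,0,0]],
    [0,[0,-117,16.7],[0,0,0]],
    [0,[0,-117,16.7],[0,0,0]],
    [0,[0,-117,16.7],[0,0,0]],
    [0,[0,-117,16.7],[0,0,0]],
  ],
)

```text
time: 25.15
ee_pos: [0.5635, -0.15, 0.1195]
tcp_rot: [2.383, 1.569, 2.473]
contact_force: [0.0, -0.3, 0.4]
opening: 0.0441
```

```bash
python3 - <<'E'
from h import *
s,R=tool(); print(s['time'],s['ee_pos'],R.round(4),s['opening'])
im=vision.read_camera("wrist")[:,:,::-1]; cv2.imwrite("pics/w19.png",im)
E
```

```text
25.15 [ 0.56348457 -0.14999227  0.11948982] [[-0.0014 -0.0908  0.9959]
 [ 0.0011  0.9959  0.0908]
 [-1.      0.0012 -0.0013]] 0.04409453885750217
```

View pics/w19.png

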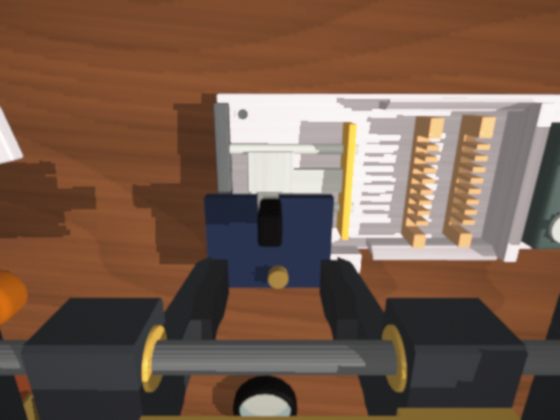

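play_rows(
  commands=[
    [0,[20,-2.3,0.5],[0,0,0]],
    [0,[50,-2.3,0.5],[0,0,0]],
    [0,[72,-2.3,0.5],[0,0,0]],
    [0,[80,-2.3,0.5],[0,0,0]],
    [0,[80,-2.3,0.5],[0,0,0]],
    [-1,[80,-2.3,0.5],[0,0,0]],
    [-1,[80,-2.3,0.5],[0,0,0]],
    [-1,[80,-2.3,0.5],[0,0,0]],
    [-1,[80,-2.3,0.5],[0,0,0]],
    [-1,[80,-2.3,0.5],[0,0,0]],
    [-1,[80,-2.3,0.5],[0,0,0]],
    [-1,[80,-2.3,0.5],[0,0,0]],
  ],
  squeeze=20,
)

```text
time: 26.2
ee_pos: [0.5657, -0.1532, 0.0415]
tcp_rot: [0.507, 1.569, 0.596]
contact_force: [0.1, 5.2, 6.0]
opening: 0.0151
```

```bash
python3 - <<'E'
from h import *
s,R=tool(); print(s['time'],s['ee_pos'],s['contact_force'],s['opening'])
O=np.array([.5389,-.0718]);y=.09;Rz=np.array([[np.cos(y),-np.sin(y)],[np.sin(y),np.cos(y)]])
print(Rz.T@(s['ee_pos'][:2]-O))
im=vision.read_camera("wrist")[:,:,::-1]; cv2.imwrite("pics/w20.png",im)
E
```

```text
26.2 [ 0.56567983 -0.15316403  0.04147939] [0.10086985 5.15720424 6.00104945] 0.01510191326558453
[ 0.01935856 -0.08344166]
```

View pics/w20.png

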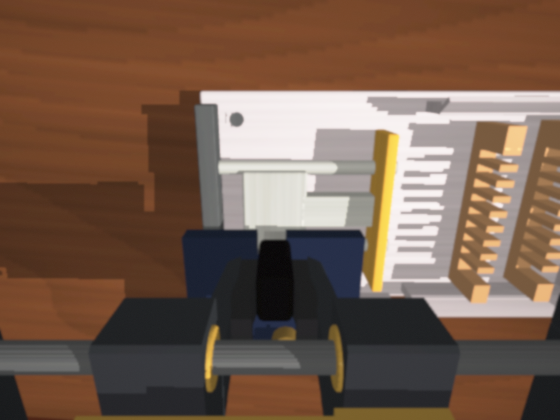

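play_rows(
  commands=[
    [-1,[0,-0.5,0],[0,0,0]],
    [-1,[0,-1,0],[0,0,0]],
    [-1,[0,-1,-1],[0,0,0]],
    [-1,[0,-1,-2.5],[0,0,0]],
    [-1,[0,-1,-4],[0,0,0]],
    [-1,[0,-1,-5.5],[0,0,0]],
    [-1,[0,-1,-7],[0,0,0]],
    [-1,[0,-1,-8],[0,0,0]],
  ],
)

```text
time: 26.92
ee_pos: [0.5578, -0.1547, 0.0415]
tcp_rot: [0.476, 1.568, 0.566]
contact_force: [0.9, 6.4, 6.1]
opening: 0.0159
```

```bash
python3 - <<'E'
from h import *
s,R=tool(); print(s['time'],s['ee_pos'],s['contact_force'],s['wrist_torque'],s['opening'])
O=np.array([.5389,-.0718]);y=.09;Rz=np.array([[np.cos(y),-np.sin(y)],[np.sin(y),np.cos(y)]])
print(Rz.T@(s['ee_pos'][:2]-O))
E
```

```text
26.9167 [ 0.55784539 -0.15474943  0.0415002 ] [0.86283794 6.43213982 6.14796342] [ 1.12105146  0.02469892 -0.03476076] 0.015889622041581283
[ 0.01141334 -0.0843165 ]
```

Moving freely: about 1 N sideways, and 6.4 N of spring load. Continuing out to the centre line.

play_rows(
  commands=[
    [-1,[0,0,-1.5],[0,0,0]],
    [-1,[0,0,-3],[0,0,0]],
    [-1,[0,0,-4.5],[0,0,0]],
    [-1,[0,0,-6],[0,0,0]],
    [-1,[0,0,-7.5],[0,0,0]],
    [-1,[0,0,-9],[0,0,0]],
    [-1,[0,0,-10.5],[0,0,0]],
    [-1,[0,0,-10.5],[0,0,0]],
  ],
)

```text
time: 27.58
ee_pos: [0.548, -0.1557, 0.0415]
tcp_rot: [0.21, 1.567, 0.3]
contact_force: [3.2, 6.4, 4.4]
opening: 0.0156
```

```bash
python3 - <<'E'
from h import *
s,R=tool(); print(s['time'],s['ee_pos'],R.round(4),s['contact_force'],s['wrist_torque'],s['opening'])
O=np.array([.5389,-.0718]);y=.09;Rz=np.array([[np.cos(y),-np.sin(y)],[np.sin(y),np.cos(y)]])
print(Rz.T@(s['ee_pos'][:2]-O))
im=vision.read_camera("wrist")[:,:,::-1]; cv2.imwrite("pics/w21.png",im)
E
```

```text
27.5833 [ 0.54800868 -0.15572954  0.04152367] [[ 3.50e-03 -8.91e-02  9.96e-01]
 [ 1.10e-03  9.96e-01  8.91e-02]
 [-1.00e+00  8.00e-04  3.50e-03]] [3.18489204 6.39748817 4.39651774] [ 1.14115243 -0.41664869 -0.02595561] 0.015559486602479166
[ 0.00152835 -0.08440853]
```

View pics/w21.png

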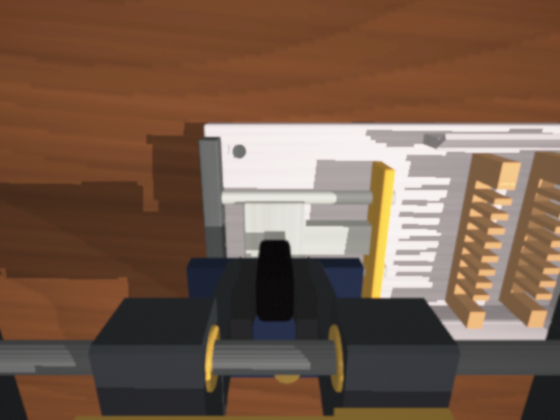

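play_rows(
  commands=[
    [-1,[0,3,0.7],[0,0,0]],
    [-1,[0,8,0.7],[0,0,0]],
    [-1,[0,13,0.7],[0,0,0]],
    [-1,[0,18,0.7],[0,0,0]],
    [-1,[0,23,0.7],[0,0,0]],
    [-1,[0,28,0.7],[0,0,0]],
    [-1,[0,33,0.7],[0,0,0]],
    [-1,[0,38,0.7],[0,0,0]],
    [-1,[0,43,0.7],[0,0,0]],
    [-1,[0,47,0.7],[0,0,0]],
    [-1,[0,50,0.7],[0,0,0]],
    [-1,[0,53,0.7],[0,0,0]],
    [-1,[0,56,0.7],[0,0,0]],
    [-1,[0,59,0.7],[0,0,0]],
    [-1,[0,62,0.7],[0,0,0]],
    [-1,[0,65,0.7],[0,0,0]],
    [-1,[0,68,0.7],[0,0,0]],
    [-1,[0,70,0.7],[0,0,0]],
    [-1,[0,70,0.7],[0,0,0]],
  ],
)

```text
time: 29.22
ee_pos: [0.542, -0.0861, 0.0415]
tcp_rot: [0.189, 1.568, 0.278]
contact_force: [-0.5, 5.1, 5.0]
opening: 0.0158
```

```bash
python3 - <<'E'
from h import *
s,R=tool(); print(s['time'],s['ee_pos'],s['contact_force'],s['wrist_torque'],s['opening'])
O=np.array([.5389,-.0718]);y=.09;Rz=np.array([[np.cos(y),-np.sin(y)],[np.sin(y),np.cos(y)]])
print(Rz.T@(s['ee_pos'][:2]-O))
im=vision.read_camera("wrist")[:,:,::-1]; cv2.imwrite("pics/w22.png",im)
E
```

```text
29.2167 [ 0.54197888 -0.08610294  0.04151046] [-0.50133806  5.12103077  5.02264834] [ 0.83250897  0.01093871 -0.02576426] 0.015811534624854497
[ 0.00178089 -0.01452178]
```

View pics/w22.png

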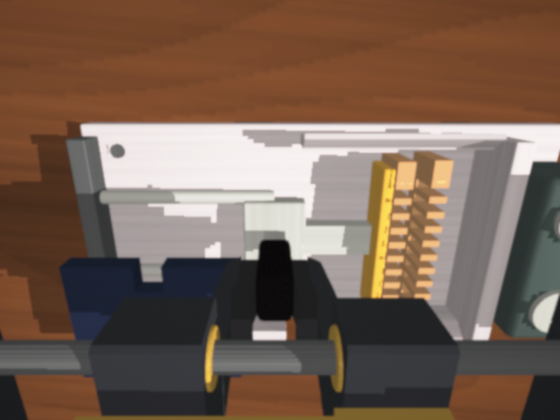

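The follower is pushing comb B upright, at column 398; A is at column 430. Continuing gently.

play_rows(
  commands=[
    [-1,[0,2,0],[0,0,0]],
    [-1,[0,4,0],[0,0,0]],
    [-1,[0,6,0],[0,0,0]],
    [-1,[0,8,0],[0,0,0]],
    [-1,[0,10,0],[0,0,0]],
    [-1,[0,12,0],[0,0,0]],
    [-1,[0,14,0],[0,0,0]],
    [-1,[0,16,0],[0,0,0]],
    [-1,[0,18,0],[0,0,0]],
    [-1,[0,20,0],[0,0,0]],
    [-1,[0,22,0],[0,0,0]],
    [-1,[0,24,0],[0,0,0]],
    [-1,[0,26,0],[0,0,0]],
    [-1,[0,27.5,0],[0,0,0]],
    [-1,[0,29,0],[0,0,0]],
    [-1,[0,30,0],[0,0,0]],
    [-1,[0,31,0],[0,0,0]],
    [-1,[0,31,0],[0,0,0]],
  ],
)

```text
time: 30.77
ee_pos: [0.5393, -0.0557, 0.0415]
tcp_rot: [-0.045, 1.568, 0.045]
contact_force: [0.3, 2.8, 6.5]
opening: 0.0153
```

```bash
python3 - <<'E'
from h import *
s,R=tool(); print(s['time'],s['ee_pos'],s['contact_force'],s['wrist_torque'],s['opening'])
O=np.array([.5389,-.0718]);y=.09;Rz=np.array([[np.cos(y),-np.sin(y)],[np.sin(y),np.cos(y)]])
print(Rz.T@(s['ee_pos'][:2]-O))
im=vision.read_camera("wrist")[:,:,::-1]; cv2.imwrite("pics/w23.png",im)
E
```

```text
30.7667 [ 0.53929384 -0.05572488  0.04148977] [0.34395475 2.81713287 6.48717276] [ 0.66744481  0.01936664 -0.02323672] 0.015277123317565117
[0.00183705 0.01597466]
```

View pics/w23.png

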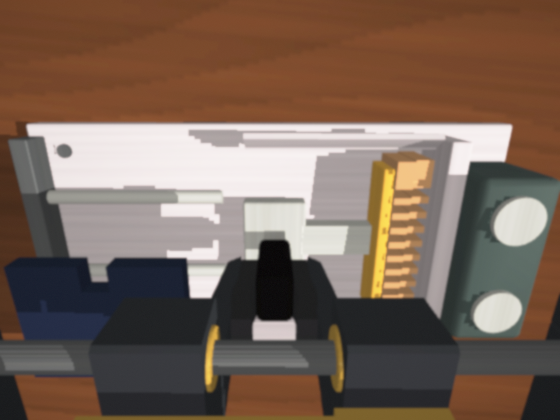

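play_rows(
  commands=[
    [-1,[0,0.7,0],[0,0,0]],
    [-1,[0,1.4,0],[0,0,0]],
    [-1,[0,2.1,0],[0,0,0]],
    [-1,[0,2.8,0],[0,0,0]],
    [-1,[0,3.5,0],[0,0,0]],
    [-1,[0,4,0],[0,0,0]],
    [-1,[0,4.5,0],[0,0,0]],
    [-1,[0,4.5,0],[0,0,0]],
  ],
)

```text
time: 31.48
ee_pos: [0.5389, -0.0514, 0.0415]
tcp_rot: [-0.097, 1.568, -0.007]
contact_force: [0.1, 2.3, 5.6]
opening: 0.0155
```

```bash
python3 - <<'E'
from h import *
s,R=tool(); print(s['time'],s['ee_pos'],s['contact_force'],s['wrist_torque'],s['opening'])
O=np.array([.5389,-.0718]);y=.09;Rz=np.array([[np.cos(y),-np.sin(y)],[np.sin(y),np.cos(y)]])
print(Rz.T@(s['ee_pos'][:2]-O))
im=vision.read_camera("wrist")[:,:,::-1]; cv2.imwrite("pics/w24.png",im)
E
```

```text
31.4833 [ 0.53889618 -0.05138248  0.0414882 ] [0.06074231 2.34325294 5.58264476] [0.55248557 0.08127721 0.02765898] 0.015461580465309394
[0.00183129 0.02033523]
```

View pics/w24.png

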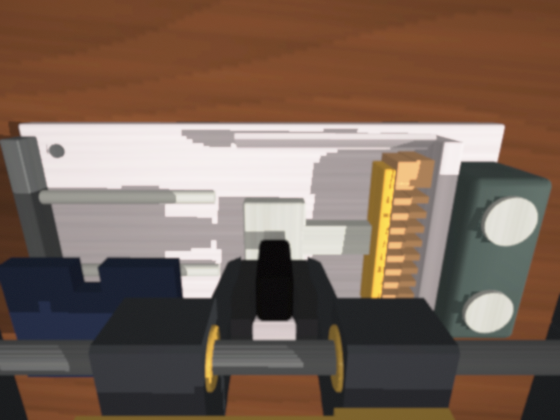

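play_rows(
  commands=[
    [-1,[0,0.5,0],[0,0,0]],
    [-1,[0,1,0],[0,0,0]],
    [-1,[0,1.5,0],[0,0,0]],
    [-1,[0,1.5,0],[0,0,0]],
    [-1,[0,1.5,0],[0,0,0]],
  ],
)

```text
time: 31.95
ee_pos: [0.5389, -0.0511, 0.0415]
tcp_rot: [-0.696, 1.568, -0.606]
contact_force: [-0.1, -2.0, 5.6]
opening: 0.0158
```

```bash
python3 - <<'E'
from h import *
s,R=tool(); print(s['time'],s['ee_pos'],s['contact_force'],s['wrist_torque'],s['opening'])
E
```

```text
31.95 [ 0.53891583 -0.05112375  0.041506  ] [-0.06236074 -1.98707798  5.60719607] [-0.22546094  0.11486683 -0.02056177] 0.015820502552995698
```

Contact with the stack: the tool stalled and the force reversed to −2 N. I'll unload and release.

play_rows(
  commands=[
    [-1,[0,-0.5,0],[0,0,0]],
    [-1,[0,-0.5,0],[0,0,0]],
    [-0.5,[0,-0.5,0],[0,0,0]],
    [-0.2,[0,-0.5,0],[0,0,0]],
    [-0.1,[0,-0.5,0],[0,0,0]],
    [-0.1,[0,-0.5,0],[0,0,0]],
    [-0.1,[-30,-0.5,0],[0,0,0]],
    [-0.1,[-70,-0.5,0],[0,0,0]],
    [-0.1,[-110,-0.5,0],[0,0,0]],
    [-0.1,[-140,-0.5,0],[0,0,0]],
    [-0.1,[-140,-0.5,0],[0,0,0]],
    [-0.1,[-140,-0.5,0],[0,0,0]],
  ],
)

```text
time: 32.95
ee_pos: [0.539, -0.051, 0.1822]
tcp_rot: [-0.407, 1.566, -0.318]
contact_force: [-0.1, -0.4, -1.0]
opening: 0.0395
```

```bash
python3 - <<'E'
from h import *
s,R=tool(); print(s['time'],s['ee_pos'],s['contact_force'],s['opening'])
i=vision.camera_info("wrist"); im=vision.read_camera("wrist")[:,:,::-1]
np.savez("w25.npz",**{k:np.array(v) for k,v in i.items()}); cv2.imwrite("pics/w25.png",im)
cv2.imwrite("pics/w25z.png",cv2.resize(im[95:290,100:400],None,fx=2.66,fy=2.66,interpolation=cv2.INTER_CUBIC))
im=vision.read_camera("scene")[:,:,::-1]
cv2.imwrite("pics/s25.png",cv2.resize(im[130:260,200:360],None,fx=4.5,fy=4.5,interpolation=cv2.INTER_CUBIC)); cv2.imwrite("pics/s25f.png",im)
E
```

```text
32.95 [ 0.53902646 -0.05098394  0.18223181] [-0.0765563  -0.35258388 -0.95070373] 0.03948724543785584
```

View pics/w25z.png

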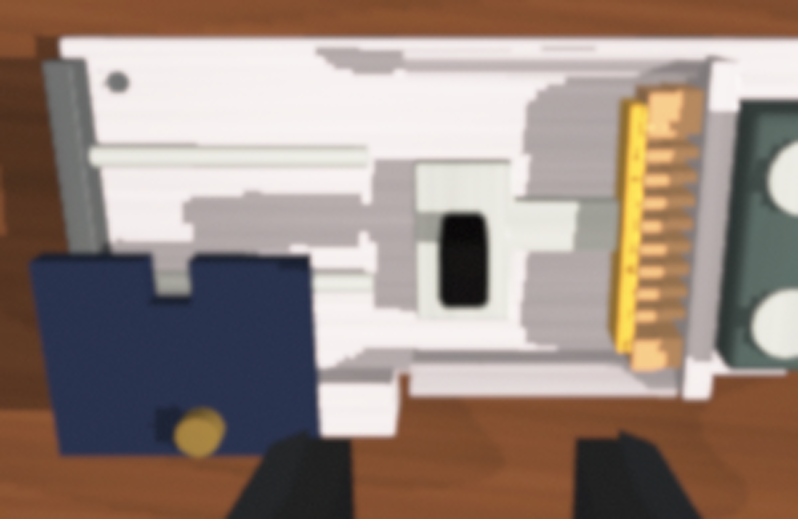

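View pics/s25.png

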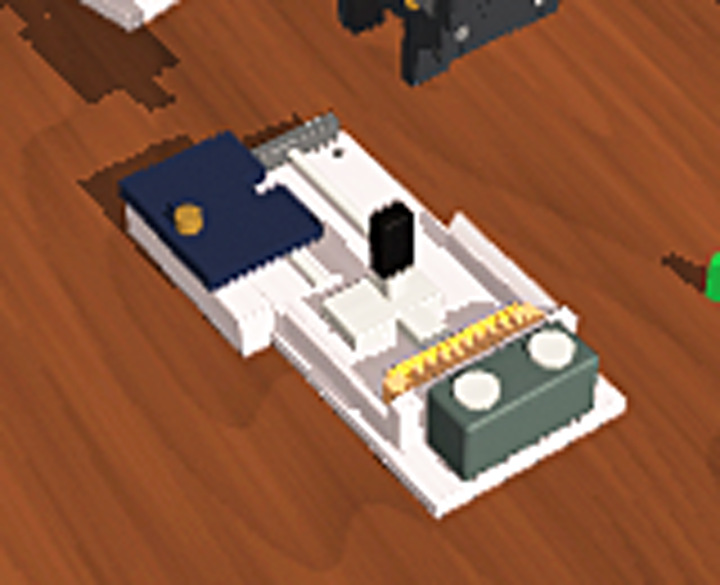

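View pics/s25f.png

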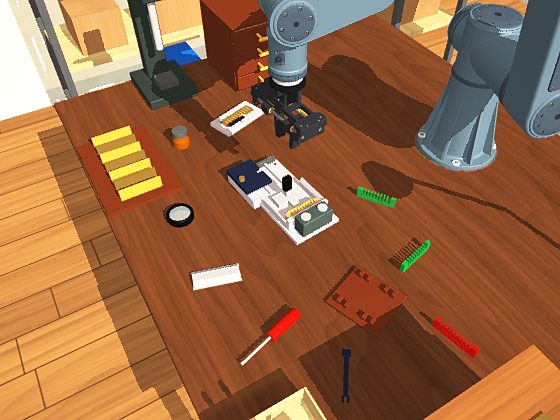

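```bash
python3 - <<'E'
from h import *
i=np.load("w25.npz")
O=np.array([.5389,-.0718]);y=.09;Rz=np.array([[np.cos(y),-np.sin(y)],[np.sin(y),np.cos(y)]])
f=lambda p:[(p[0]+.5)/2.66+100-.5,(p[1]+.5)/2.66+95-.5]
for n,p,z in [('fol front a',(645,103),.038),('fol front b',(633,350),.038),('combA gate edge a',(700,90),.040),('combA edge b',(681,366),.040),('comb end -x',(670,92),.04),('comb end +x',(655,370),.04),('gate top a',(711,85),.046),('gate top b',(687,395),.046)]:
    print(n,(Rz.T@(cast(i,f(p),z)[0][:2]-O)).round(4))
E
```

```text
fol front a [-0.0456  0.0818]
fol front b [0.0441 0.0832]
combA gate edge a [-0.0501  0.0995]
combA edge b [0.0497 0.1008]
comb end -x [-0.0494  0.0895]
comb end +x [0.0513 0.0914]
gate top a [-0.0523  0.1014]
gate top b [0.0586 0.1024]
```

The follower face is at y ≈ 0.0825, so f ≈ 0.0175 (0.018 expected). Both combs are seated flush, and the robot touches nothing. Handing in.

```bash
python3 -c "
from rig import manip
print(manip.hand_in())"
```

```text
the job is handed in; nothing more can be done
None
```

Both combs are loaded, and the follower holds them flat against the gate. I handed the job in at about 33 s of the 72 s allowed.

**What I did:** I drew the follower back to about 0.122 and hooked the handle in the notch, with side force staying around 1 N. I stood both combs in the track, unhooked the handle at about 1 N side force (about 3 N at its centre stop), and eased the follower forward. I let go once the force showed it resting on the stack.

**Last checks:**
- **Follower:** its face is at track y ≈ 82–83 mm, a reading of about 0.0175 against the expected 0.018.
- **Combs:** the gate-side comb's front face is at about 100 mm, flush with the gate. Both are upright, slots up, and within about 1 mm of centre.
- **Handle and gripper:** the handle is in line and free, and the gripper is clear with no contact.
- **Other things on the bench:** they look unmoved in the final scene picture.

**What went wrong:**
- **Comb A:** I missed the first two grasps. The fingertips end about 23 mm short of the stated TCP, so the jaws closed just above the comb. On the second try they rested on its top with about 7 N. The comb did not move, and after allowing for the offset both combs gripped at about 9 mm.
- **Unexplained force:** closing the jaws on the handle (both times), on comb B and on the second missed grasp gave about 6 N of upward force. I did not find the cause, except that on the missed grasp the tips were resting on the comb.

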